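# Unpack the thread delivery and send back the empties

## Task

Swing both flaps of the carton open, well past upright, so that they stay open, then lift out every full spool of thread and stand it upright on the cork mat. Once all the full spools are out on the mat, carry the scoop tray to the carton and tip it so that all the empty spools slide into the carton, then set the tray back down flat on the table, clear of the mat. Last, fold both flaps shut again over the empties, and leave the other things on the table alone.

Things in the scene. Friction and masses are not known exactly. Their poses are not given: they have to be found in the camera images.
- carton: brown cardboard carton, fixed to the table: outside 210 mm along its x, 180 mm along its y, 100 mm high, walls and floor 4 mm. Origin: centre of its underside, z up. Two flaps close its top; they hinge on its two 210 mm edges (at y = +90 and y = -90 mm, height 100 mm) and meet along the middle.
- flap_left (a joint): angle of the carton's left flap (hinged on the carton's +y edge): 0 closed and level, grows as it swings up and outwards, 1.57 upright, stop at 2.2 rad. The cardboard flap is 210 x 87 x 4 mm, 50 g; its stiff crease (about 0.07 N m) holds it wherever it is left. Starts between 0 and 0.35.
- flap_left_hinge (a point): middle of the left flap's crease (hinge line), on the carton's +y top edge; x axis along the crease.
- flap_left_tab (a point): grip point of the left flap's pull tab, stiff card near the free edge, square to the flap's outer face: 44 mm wide along the carton's x, 10 mm thick, 40 mm high. This point is 22 mm above the outer face, 80 mm out from the crease, 45 mm towards the carton -x end from its middle.
- flap_right (a joint): angle of the carton's right flap (hinged on the carton's -y edge): 0 closed and level, grows as it swings up and outwards, 1.57 upright, stop at 2.2 rad. The cardboard flap is 210 x 87 x 4 mm, 50 g; its stiff crease (about 0.07 N m) holds it wherever it is left. Starts between 0 and 0.35.
- flap_right_hinge (a point): middle of the right flap's crease (hinge line), on the carton's -y top edge; x axis along the crease.
- flap_right_tab (a point): grip point of the right flap's pull tab, stiff card near the free edge, square to the flap's outer face: 44 mm wide along the carton's x, 10 mm thick, 40 mm high. This point is 22 mm above the outer face, 80 mm out from the crease, 45 mm towards the carton +x end from its middle.
- mat: cork mat, fixed flat on the table, 190 x 190 x 5 mm. Origin: centre of its underside; x and y along its edges.
- tray: loose metal scoop tray, 0.35 kg: floor 165 (x) by 115 (y) by 4 mm, 30 mm walls at both sides and the back (-x), open lip at +x. Upright wooden handle block behind the back wall: 24 mm along x, 60 along y, 85 high, centred at x = -96.5 mm. Origin: centre of the floor's underside, z up. Slick floor: empties slide at a slope of 14 to 20 degrees.
- tray_lip (a point): middle of the tray's open front lip, on the floor's upper face (x = +82.5 mm from the tray's origin); axes as the tray's.
- tray_handle (a point): grip point in the tray's handle block, 68 mm above the tray's underside and 17 mm below the block's top; axes as the tray's: pinch the 24 mm thickness along x.
- full0: full spool of ecru thread (2 to 4 of them are in the carton at the start, upright on its floor; None if absent): thread body 68 mm diameter, 54 mm high, with a wooden core stub 22 mm diameter standing 30 mm above it (84 mm high in all), about 0.2 kg. Origin: centre of its base, z up along the core.
- full1: full spool of ecru thread (2 to 4 of them are in the carton at the start, upright on its floor; None if absent): thread body 68 mm diameter, 54 mm high, with a wooden core stub 22 mm diameter standing 30 mm above it (84 mm high in all), about 0.2 kg. Origin: centre of its base, z up along the core.
- full2: full spool of ecru thread (2 to 4 of them are in the carton at the start, upright on its floor; None if absent): thread body 68 mm diameter, 54 mm high, with a wooden core stub 22 mm diameter standing 30 mm above it (84 mm high in all), about 0.2 kg. Origin: centre of its base, z up along the core.
- full3: full spool of ecru thread (2 to 4 of them are in the carton at the start, upright on its floor; None if absent): thread body 68 mm diameter, 54 mm high, with a wooden core stub 22 mm diameter standing 30 mm above it (84 mm high in all), about 0.2 kg. Origin: centre of its base, z up along the core.
- empty0: empty wooden spool with square ends, 60 x 38 x 38 mm, 35 g (2 to 4 of them lie on the tray at the start; None if absent). Origin: its centre; x along its 60 mm length.
- empty1: empty wooden spool with square ends, 60 x 38 x 38 mm, 35 g (2 to 4 of them lie on the tray at the start; None if absent). Origin: its centre; x along its 60 mm length.
- empty2: empty wooden spool with square ends, 60 x 38 x 38 mm, 35 g (2 to 4 of them lie on the tray at the start; None if absent). Origin: its centre; x along its 60 mm length.
- empty3: empty wooden spool with square ends, 60 x 38 x 38 mm, 35 g (2 to 4 of them lie on the tray at the start; None if absent). Origin: its centre; x along its 60 mm length.
- clapper: bystander, leave alone: black pressing block with a grip ridge, 200 x 62 x 48 mm. Origin: on its underside.
- iron: bystander, leave alone: old cast flat iron with a wooden handle, about 145 x 85 x 106 mm, 1.2 kg. Origin: on its underside.
- shears: bystander, leave alone: tailor's shears lying flat, 220 mm long, 11 mm thick. Origin: on its underside.
- tape_case: bystander, leave alone: grey round tape-measure case, 64 mm diameter, 24 mm high. Origin: on its underside.
- ruler: bystander, leave alone: metal ruler, 300 x 38 x 4 mm. Origin: on its underside.
Not all that is in view belongs to the job. What is shaped like the tray but orange is not meant.

How it is judged (in metres and radians):
On the way, in this order (a step that is already met when the one before it is completed fails the run):
1. both flaps are swung open past upright (over 1.7 rad) (value of joint each of flap_left, flap_right above 1.7 rad), for 0.2 s.
2. every full spool stands upright on the mat (x of full0 in the frame of mat between -0.092 and 0.092 m and y of full0 in the frame of mat between -0.092 and 0.092 m and angle between each of full0, full1, full2, full3's own z axis and vertical below 0.15 rad and height (world z) of each of full0, full1, full2, full3 below 0.012 m and x of full1 in the frame of mat between -0.092 and 0.092 m and y of full1 in the frame of mat between -0.092 and 0.092 m and x of full2 in the frame of mat between -0.092 and 0.092 m and y of full2 in the frame of mat between -0.092 and 0.092 m and x of full3 in the frame of mat between -0.092 and 0.092 m and y of full3 in the frame of mat between -0.092 and 0.092 m), for 0.2 s.
3. the tray is tipped (over 20 degrees) with its lip above the carton (angle between tray's own z axis and vertical above 0.35 rad and horizontal distance between tray_lip and carton below 0.12 m and height (world z) of tray_lip above 0.06 m), for 0.1 s.
At the end, for the whole second after the job is handed in: Flaps folded shut (below 0.3 rad); full spools upright (0.15 rad) on the mat, centres within 92 mm of its centre along each edge; empties in the carton, centres below 92 mm; tray flat on the table (0.08 rad, 8 mm), over 150 mm from the mat centre; all at rest (all of step 2 and value of joint each of flap_left, flap_right below 0.3 rad and linear speed of each of full0, full1, full2, full3, empty0, empty1, empty2, empty3, tray below 0.03 m/s and x of empty0 in the frame of carton between -0.101 and 0.101 m and y of empty0 in the frame of carton between -0.086 and 0.086 m and height (world z) of empty0 between 0.005 and 0.092 m and x of empty1 in the frame of carton between -0.101 and 0.101 m and y of empty1 in the frame of carton between -0.086 and 0.086 m and height (world z) of empty1 between 0.005 and 0.092 m and x of empty2 in the frame of carton between -0.101 and 0.101 m and y of empty2 in the frame of carton between -0.086 and 0.086 m and height (world z) of empty2 between 0.005 and 0.092 m and x of empty3 in the frame of carton between -0.101 and 0.101 m and y of empty3 in the frame of carton between -0.086 and 0.086 m and height (world z) of empty3 between 0.005 and 0.092 m and angle between tray's own z axis and vertical below 0.08 rad and height (world z) of tray below 0.008 m and horizontal distance between tray and mat above 0.15 m); the robot touches nothing.
It fails at once if the clapper is pushed aside (more than 40 mm) (distance of clapper from where it was at the start of the episode above 0.04 m).
It fails at once if the iron is pushed aside (more than 40 mm) (distance of iron from where it was at the start of the episode above 0.04 m).
It fails at once if the shears is pushed aside (more than 40 mm) (distance of shears from where it was at the start of the episode above 0.04 m).
It fails at once if the tape case is pushed aside (more than 40 mm) (distance of tape_case from where it was at the start of the episode above 0.04 m).
It fails at once if the ruler is pushed aside (more than 40 mm) (distance of ruler from where it was at the start of the episode above 0.04 m).
Of full0, full1, full2, full3 only 2 to 4 are there at a start; the rules pass over those that are not, and their reading is None.
Of empty0, empty1, empty2, empty3 only 2 to 4 are there at a start; the rules pass over those that are not, and their reading is None.
At some moment in a run one of tray, full0, full1, full2, full3 may be knocked a few centimetres aside while the robot is not near it.
It also fails if it takes over 210 s, if anything falls off the work surface, if the arm or the gripper's body presses on something with over 40 N, if the wrist force passes 120 N, or if a joint passes its speed limit or range.

## Robot

A 6-joint arm with a two-finger parallel gripper is mounted at the origin on the work surface. World frame = base frame: x ahead of the robot, y to its left, z up, the work surface at z = 0. Lengths are in mm, angles in degrees, forces in N, time in s.
With the tool pointing down it reaches from about 225 to 725 mm from the base axis. Payload 3.1 kg.
Tool frame: the origin (TCP) lies on the mounting face of the last link; the fingertips stand 173 mm ahead of it and the grasp point (between the pads) lies 155 mm ahead of it (manip.tip_reach is the distance from the TCP to the fingertips, in mm); z points along the fingers, y is the line along which they close (so a half turn about z gives the same grasp; the last joint's range is limited). The gripper opens to 85 mm and grips with 20 to 120 N. Pads are 22 mm wide; open, the fingers measure 114 mm over their backs; the gripper's body (76 mm by 85 mm) begins 54 mm behind the grasp point. The pads swing forward as they close: fully open they stand 13 mm farther back than shut.
Start: joints at [67.62, 2.75, 5.684, 92.934, 0, 82.678], TCP at [136.395, 506.966, 404.712] pointing down, gripper open.
Joint ranges: [-166.93, 166.93], [-56.73, 111.36], [-69.38, 81.34], [-121.58, 131.49], [-85.45, 84.26], [-180, 180]. Speed limits (degrees/s): [159.86, 159.86, 180, 180, 180, 180].

## Interface

Orientations are given as [roll, pitch, yaw] about the fixed x, y, z axes, in that order (R = Rz(yaw) Ry(pitch) Rx(roll)).
In Python, from rig import manip gives the robot as it stands.
- The arm moves only by the tool send_rows, never from a script. Its argument "series" is a list of rows, each a list of 6 numbers: the shift along the tool's x, y, z scaled (see below), then the turn, a rotation vector about the tool's x, y, z scaled (see below). A call has 1 to 8 rows; each row shifts and turns the commanded pose from where the row before left it, along the tool's axes as they then stand; what a row does not reach is not made up. The controller multiplies each number of a shift by 0.02 m and each number of a turn by 5 degrees. A row lasts 1/10 s, in which the tool goes at most 50 mm and 8.59 degrees, less where a joint would pass 70% of its speed; a pose out of reach is approached as far as the arm can. A call with a number of a shift or a turn outside -1 to 1 is refused whole. A call with a gripper value outside its range is refused whole. "grip" is the finger opening in mm, from 0 to 85.4, set as the call begins (left out, the last holds). The fingers move at their own pace and stop on an object; "squeeze" is the grip in N (left out, the last holds). Time passes only in rows, so rows that do not move let the fingers close. It gives the time, the measured TCP pose, the force, the opening and the grip force at its end, in the units of the state.
- manip.observe(): the state, without advancing time (a new reading comes with each control period).
- manip.grab_frame(name): name is "side" or "top" or "wrist"; returns (picture, depth): 384x512x3 uint8, red, green, blue; 384x512 float32, mm along the optical axis (not along the pixel's ray), 0 where there is no reading.
- manip.get_calibration(name): a dict with "mtx" (3x3 intrinsics, pixels), "distortion" ([k1, k2, p1, p2, k3] as OpenCV has them; the pictures are not rectified), "extrinsics" (4x4, takes a point from camera to world coordinates). Camera axes: x right, y up, looking along -z (the intrinsics and any distortion apply to the point x, -y, -z); pixel columns grow to the right and rows downward; lengths in mm; the calibration is good to about 2 mm. A picture is of the moment at which its call begins: read the wrist's pose just before it. get_calibration takes no time and is no camera call; for the wrist camera it gives the pose at the moment of the call.
- manip.finish_job(): hands the job in; it is judged then, once.
The state is a dict: "t": time; "joint_pos": joint angles; "joint_vel": joint speeds; "joint_torque": joint torques, N m; "ee_pos": TCP position; "orientation": TCP orientation; "wrist_force": force on the tool from outside, world axes, zero at the start; "moment": the same for the moment, N m; "width": finger opening in mm; "grasp_force": force on a finger pad.
Only numpy, scipy, OpenCV 4.12 (cv2) and the standard library are available. Lean on these libraries where they do the work, as an engineer would, in place of code of your own. Each camera call takes 0.05 s, during which the arm holds its last target. There are 200 camera calls.

## Working session

There is one attempt and no reset: what is moved stays moved. The work goes in short steps, Python scripts to look and compute and a tool call to move; the robot and the scene stay as the last step left them, time stands still between calls to the robot, and variables do not carry over. Pictures are saved under pics/ and viewed, at most 14 in all, crops included, and the job is handed in when it is done.

Besides the shell and the picture viewer there is one more tool, called after "Emit:" in YAML: its name, and indented under it one key for each argument. send_rows: Moves the arm, as the interface text tells. Its arguments: {"type":"object","properties":{"series":{"type":"array"},"grip":{"type":"number"},"squeeze":{"type":"number"}},"required":["series"]}

```bash
ls; mkdir -p pics; cat > h.py <<'E'
import numpy as np, cv2
from rig import manip
from scipy.spatial.transform import Rotation as R
def snap(n):
    c=manip.get_calibration(n); p,d=manip.grab_frame(n)
    return p,d,c
def save(f,p): cv2.imwrite('pics/'+f,p[:,:,::-1])
def cloud(d,c):
    h,w=d.shape; u,v=np.meshgrid(np.arange(w),np.arange(h))
    q=cv2.undistortPoints(np.stack([u,v],-1).reshape(-1,1,2).astype(np.float64),np.array(c['mtx'],float),np.array(c['distortion'],float)).reshape(h,w,2)
    P=np.stack([q[...,0]*d,-q[...,1]*d,-d],-1); E=np.array(c['extrinsics'],float)
    W=P@E[:3,:3].T+E[:3,3]; W[d<=0]=np.nan; return W
E
python3 - <<'E'
from h import *
print(manip.observe())
for n in('top','side'):
    p,d,c=snap(n); save(n+'0.png',p); np.savez('/tmp/'+n+'0.npz',p=p,W=cloud(d,c)); print(n,np.array(c['extrinsics']).round(2).tolist(),np.array(c['mtx']).round(1).tolist())
E
```

```text
pics
{'t': 0.0, 'joint_pos': array([ 6.76179884e+01,  2.79396307e+00,  5.58916172e+00,  9.29311794e+01,
       -1.06434118e-03,  8.26781732e+01]), 'joint_vel': array([-0.04452328,  0.09274972,  0.04523066,  0.03836873, -0.04273915,
       -0.12396237]), 'joint_torque': array([-1.01369842e-03, -3.38781703e+01,  3.20013928e+01,  2.02388386e-02,
       -1.90529404e-04,  1.40366311e-06]), 'ee_pos': array([136.34512893, 506.77812097, 403.48547504]), 'orientation': array([-1.79864992e+02, -1.62740481e-02,  1.64939797e+02]), 'wrist_force': array([0.78049528, 0.40553697, 0.48903786]), 'moment': array([ 0.04427734, -0.00365769,  0.03274712]), 'grasp_force': 0.0, 'width': 85.26796409070269}
top [[-0.01, 1.0, -0.06, 406.2], [-1.0, -0.01, -0.01, 6.53], [-0.01, 0.06, 1.0, 1480.39], [0.0, 0.0, 0.0, 1.0]] [[438.4, 0.0, 250.8], [0.0, 438.4, 188.8], [0.0, 0.0, 1.0]]
side [[-0.95, 0.23, -0.19, 172.24], [-0.3, -0.71, 0.64, 1102.85], [0.01, 0.67, 0.74, 1370.46], [0.0, 0.0, 0.0, 1.0]] [[488.0, 0.0, 259.4], [0.0, 488.0, 186.2], [0.0, 0.0, 1.0]]
```

View pics/top0.png

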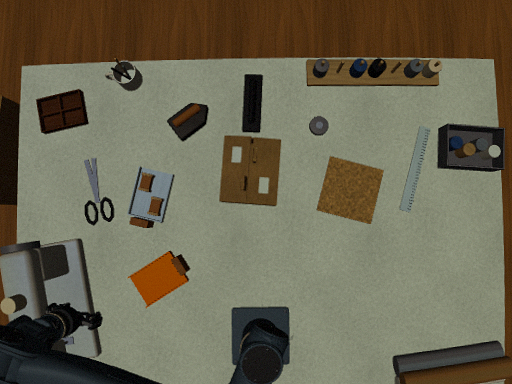

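View pics/side0.png

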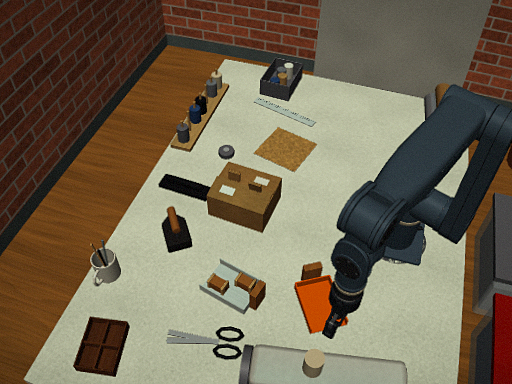

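The top picture shows the carton at (250,171) with two tabs, the mat at (350,190), the metal tray at (152,193) with its handle at (142,222), and two visible empties. Look-alikes: the orange tray at (160,278) is excluded by the description. The spools on the rack at (375,70) and in the black box at (470,148) aren't in the carton, so they aren't wanted.

```bash
python3 - <<'E'
from h import *
z=np.load('/tmp/top0.npz'); p,W=z['p'],z['W']
cv2.imwrite('pics/crop0.png',np.hstack([cv2.resize(p[125:245,110:210],None,fx=4,fy=4,interpolation=2),cv2.resize(p[125:245,200:300],None,fx=4,fy=4,interpolation=2)])[:,:,::-1])
def rect(m,name):
    q=W[m][:,:2].astype(np.float32); r=cv2.minAreaRect(q); print(name,len(q),np.round(r[0],1),np.round(r[1],1),round(r[2],1), 'z',np.nanpercentile(W[m][:,2],[5,50,95]).round(1))
def reg(u0,u1,v0,v1):
    m=np.zeros(W.shape[:2],bool); m[v0:v1,u0:u1]=1; return m&np.isfinite(W[...,2])
c=reg(210,290,128,212); Z=W[...,2]
print('table z',np.nanmedian(W[225:240,300:330,2]))
rect(c&(Z>85)&(Z<145),'carton'); rect(c&(Z>60),'cartonall')
hsv=cv2.cvtColor(p,cv2.COLOR_RGB2HSV)
m=reg(310,390,150,228)&(hsv[...,1]>90); rect(m,'mat')
t=reg(120,185,160,232)
rect(t&(Z>60),'handle'); rect(t&(Z>12),'tray all'); rect(t&(Z>20)&(Z<55)&(hsv[...,1]>90),'empt')
np.set_printoptions(linewidth=250)
print(Z[165:230:2,122:182:2].round(0).astype(int))
print('carton');print(Z[132:210:3,218:284:3].round(0).astype(int))
E
```

```text
table z 0.22893213510587884
carton 3557 [549.4  26.4] [181.3 210.5] 85.2 z [102.3 108.7 120. ]
cartonall 3678 [549.4  26.4] [181.3 210.5] 85.2 z [102.2 108.9 122.4]
mat 3082 [ 487.2 -311.1] [191.4 190.3] 74.8 z [-0.2  5.1 10.6]
handle 162 [386.7 385.7] [62.2 24.6] 75.7 z [69.6 83.6 89.6]
tray all 934 [467.4 365.3] [123.  190.9] 76.0 z [15.5 37.8 85.4]
empt 403 [465.2 355. ] [179.4  66.2] 17.2 z [28.3 39.4 45.5]
[[                  -1                    1                   -5                   -3                    1                    2                   -4                    2                    0                    2                    5
                     3                    0                    2                   -1                   -1                    6                   -2                   -2                   -6                   -1                   -2
                    -3                   -1                    3                   -2                   -5                    2                   -3                    0]
 [                  -4                   -2     
[... 28227 characters left out ...]
 97                  105                  105                  111                    3                   -2]
 [                  -1                   -3                    1                   -2                   -1                    3                    0                    3                   -3                    0                   -4
                    -3                    5                    3                    2                   -5                   -2                    5                    0                   -5                   -1                   -3]]<stdin>:16: RuntimeWarning: invalid value encountered in cast
<stdin>:17: RuntimeWarning: invalid value encountered in cast
```

View pics/crop0.png

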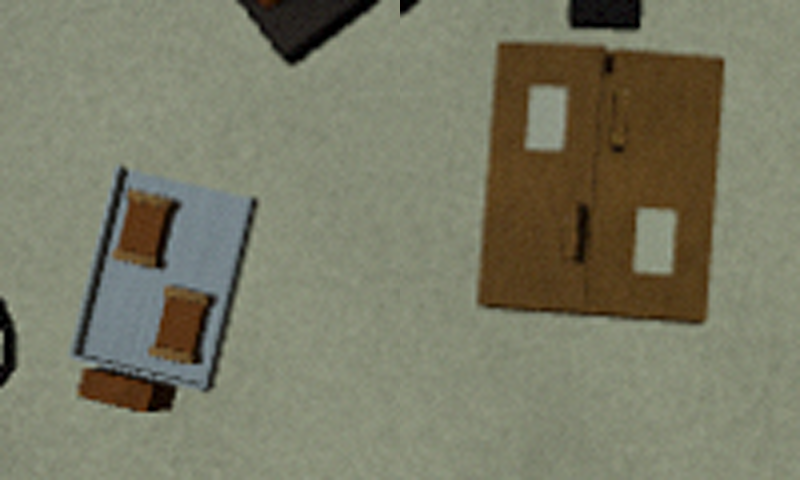

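Two empties lie on the silver tray and the target tray is confirmed: silver, with a wooden handle at the lower left of the crop. Now I'll fit the flap angles and plan the first pinch.

```bash
cat >> h.py <<'E'
CY=-4.8; CC=np.array([549.4,26.4,0.])
Rc=R.from_euler('z',CY,degrees=True)
def c2w(p): return CC+Rc.apply(p)
def down(psi): return R.from_euler('z',psi,degrees=True)*R.from_euler('x',180,degrees=True)
def flap(s,th,r=80,h=22,off=3,back=0):
    "grasp pos and tool rot for tab of flap s(+1 left) at angle th rad; back = retreat along tool"
    A=R.from_rotvec([-s*th,0,0]); q=np.array([-s*45,s*90,100.])+A.apply([0,-s*r,h+off+back])
    return c2w(q),Rc*A*down(180)
def plan(wps,g=155,vmax=1.0,rmax=1.0):
    o=manip.observe(); p=np.array(o['ee_pos'],float); Q=R.from_euler('xyz',o['orientation'],degrees=True)
    print('now t %.1f'%o['t'],p.round(1),'w %.1f'%o['width'])
    for k,(gp,Rt) in enumerate(wps):
        pt=np.array(gp)-Rt.apply([0,0,g])
        drot=np.degrees((Q.inv()*Rt).as_rotvec()); n=int(np.ceil(max(np.abs(drot).max()/(5*rmax),np.abs(Q.inv().apply(pt-p)).max()/(20*vmax),1)-0.02))
        rows=[]
        for i in range(n):
            f=1/(n-i)
            sh=np.clip(np.round(Q.inv().apply((pt-p)*f)/20,2),-1,1); tu=np.clip(np.round(np.degrees((Q.inv()*Rt).as_rotvec())*f/5,2),-1,1)
            p=p+Q.apply(sh*20); Q=Q*R.from_rotvec(np.radians(tu*5)); rows.append([float(x)+0. for x in np.r_[sh,tu]])
        print('wp',k,n,'rows; end err mm',np.linalg.norm(pt-p).round(1))
        i=0
        while i<n:
            j=i
            while j<n and np.abs(np.array(rows[j])-rows[i]).max()<=0.011: j+=1
            print('  %dx'%(j-i),'[%s]'%','.join('%g'%x for x in rows[i])); i=j
E
python3 - <<'E'
from h import *
z=np.load('/tmp/top0.npz'); p,W=z['p'],z['W']
L=Rc.inv().apply((W.reshape(-1,3)-CC)); L=L[np.isfinite(L[:,2])]
for s in(1,-1):
    y=L[:,1]*s; m=(np.abs(L[:,0])<95)&(y>12)&(y<84)&(L[:,2]>90)&(L[:,2]<130)
    k=np.polyfit(90-y[m],L[m,2],1); r=L[m,2]-np.polyval(k,90-y[m]); m2=np.abs(r)<8
    k=np.polyfit(90-y[m][m2],L[m][m2][:,2],1); print(s,np.arctan(k[0]),k[1])
    t=(np.abs(L[:,0]+s*45)<22)&(np.abs(y)<30)&(L[:,2]>128); print('tab',L[t].mean(0).round(1),L[t].min(0).round(1),L[t].max(0).round(1))
th=0.2
plan([flap(1,th,back=90),flap(1,th)])
E
```

```text
1 0.18840642382151188 104.69399039240476
tab [-45.   15.9 152.9] [-66.7   7.6 128.8] [-24.1  23.4 163. ]
-1 0.05882368813084002 104.33664796533371
tab [ 44.5 -12.5 147.6] [ 23.2 -17.7 129. ] [ 65.7  -6.9 154.5]
now t 0.1 [136.3 506.8 403.6] w 85.5
wp 0 24 rows; end err mm 0.1
  3x [-0.97,-0.63,0.05,0.09,-0.01,-0.09]
  3x [-0.96,-0.65,0.07,0.09,-0.01,-0.08]
  2x [-0.95,-0.67,0.09,0.1,-0.01,-0.09]
  3x [-0.93,-0.68,0.1,0.1,-0.01,-0.09]
  3x [-0.92,-0.7,0.12,0.09,-0.01,-0.09]
  3x [-0.9,-0.71,0.14,0.09,-0.01,-0.08]
  3x [-0.89,-0.73,0.16,0.1,-0.01,-0.09]
  3x [-0.87,-0.75,0.18,0.09,0,-0.08]
  1x [-0.85,-0.76,0.2,0.1,-0.01,-0.09]
wp 1 5 rows; end err mm 0.1
  5x [0,0,0.9,0,0,0]
```

Emit:
send_rows:
  series:
    - [-0.97,-0.63,0.05,0.09,0,-0.09]
    - [-0.97,-0.63,0.05,0.09,0,-0.09]
    - [-0.97,-0.63,0.05,0.09,0,-0.09]
    - [-0.96,-0.65,0.07,0.09,0,-0.08]
    - [-0.96,-0.65,0.07,0.09,0,-0.08]
    - [-0.96,-0.65,0.07,0.09,0,-0.08]
    - [-0.95,-0.67,0.09,0.1,0,-0.09]
    - [-0.95,-0.67,0.09,0.1,0,-0.09]
  grip: 40

```text
t: 0.9
ee_pos: [262.1, 369.1, 396.1]
orientation: [-176.2, -0.1, 168.4]
wrist_force: [-0.0, 0.2, -0.0]
width: 40.1
grasp_force: 0.0
```

Emit:
send_rows:
  series:
    - [-0.93,-0.68,0.1,0.1,0,-0.09]
    - [-0.93,-0.68,0.1,0.1,0,-0.09]
    - [-0.93,-0.68,0.1,0.1,0,-0.09]
    - [-0.92,-0.7,0.12,0.09,0,-0.09]
    - [-0.92,-0.7,0.12,0.09,0,-0.09]
    - [-0.92,-0.7,0.12,0.09,0,-0.09]
    - [-0.9,-0.71,0.14,0.09,0,-0.08]
    - [-0.9,-0.71,0.14,0.09,0,-0.08]

```text
t: 1.7
ee_pos: [387.1, 232.7, 387.2]
orientation: [-172.5, -0.5, 171.9]
wrist_force: [0.3, 0.5, -0.6]
width: 39.8
grasp_force: 0.0
```

Emit:
send_rows:
  series:
    - [-0.9,-0.71,0.14,0.09,0,-0.08]
    - [-0.89,-0.73,0.16,0.1,0,-0.09]
    - [-0.89,-0.73,0.16,0.1,0,-0.09]
    - [-0.89,-0.73,0.16,0.1,0,-0.09]
    - [-0.87,-0.75,0.18,0.09,0,-0.08]
    - [-0.87,-0.75,0.18,0.09,0,-0.08]
    - [-0.87,-0.75,0.18,0.09,0,-0.08]
    - [-0.85,-0.76,0.2,0.1,0,-0.09]

```text
t: 2.5
ee_pos: [512.8, 96.2, 377.3]
orientation: [-168.8, -1.1, 175.2]
wrist_force: [0.2, 0.4, 0.3]
width: 40.4
grasp_force: 0.0
```

```bash
python3 - <<'E'
from h import *
plan([flap(1,0.19,off=4,back=60),flap(1,0.19,off=4)])
E
```

```text
now t 2.5 [512.8  96.2 377.3] w 40.4
wp 0 2 rows; end err mm 0.1
  2x [0.05,-0.11,0.67,-0.03,-0.1,0.02]
wp 1 3 rows; end err mm 0.1
  3x [0,0,1,0,0,0]
```

Emit:
send_rows:
  series:
    - [0.05,-0.11,0.67,-0.03,-0.1,0.02]
    - [0.05,-0.11,0.67,-0.03,-0.1,0.02]
    - [0,0,1,0,0,0]
    - [0,0,1,0,0,0]
    - [0,0,1,0,0,0]
    - [0,0,0,0,0,0]

```text
t: 3.1
ee_pos: [506.6, 76.1, 289.8]
orientation: [-169.1, -0.4, 175.2]
wrist_force: [-0.8, 0.8, -0.5]
width: 39.9
grasp_force: 0.0
```

Emit:
send_rows:
  series:
    - [0,0,0,0,0,0]
    - [0,0,0,0,0,0]
    - [0,0,0,0,0,0]
    - [0,0,0,0,0,0]
    - [0,0,0,0,0,0]
    - [0,0,0,0,0,0]
  grip: 0
  squeeze: 30

```text
t: 3.7
ee_pos: [508.5, 75.8, 295.5]
orientation: [-169.0, 0.1, 175.2]
wrist_force: [-2.5, -5.2, 4.7]
width: 9.6
grasp_force: 34.1
```

```bash
python3 - <<'E'
from h import *
p,Q=flap(1,0.19,off=4); o=manip.observe(); print(o['ee_pos']-(p-Q.apply([0,0,155])))
plan([flap(1,0.19+np.radians(4.5*k),off=4) for k in range(1,14)])
E
```

```text
[0.09846877 0.16307699 2.64077093]
now t 3.7 [508.5  75.8 295.5] w 9.6
wp 0 1 rows; end err mm 0.1
  1x [0,0.74,-0.16,0.87,0.03,-0.01]
wp 1 1 rows; end err mm 0.1
  1x [0,0.72,-0.28,0.9,0,0]
wp 2 1 rows; end err mm 0.1
  1x [0,0.72,-0.29,0.9,0,0]
wp 3 1 rows; end err mm 0.1
  1x [0,0.73,-0.28,0.9,0,0]
wp 4 1 rows; end err mm 0.1
  1x [0,0.72,-0.29,0.9,0,0]
wp 5 1 rows; end err mm 0.1
  1x [0,0.72,-0.29,0.9,0,0]
wp 6 1 rows; end err mm 0.1
  1x [0,0.72,-0.28,0.9,0,0]
wp 7 1 rows; end err mm 0.1
  1x [0,0.73,-0.29,0.9,0,0]
wp 8 1 rows; end err mm 0.1
  1x [0,0.72,-0.28,0.9,0,0]
wp 9 1 rows; end err mm 0.1
  1x [0,0.72,-0.29,0.9,0,0]
wp 10 1 rows; end err mm 0.1
  1x [0,0.72,-0.28,0.9,0,0]
wp 11 1 rows; end err mm 0.1
  1x [0,0.73,-0.29,0.9,0,0]
wp 12 1 rows; end err mm 0.1
  1x [0,0.72,-0.29,0.9,0,0]
```

Emit:
send_rows:
  series:
    - [0,0.74,-0.2,0.87,0.03,0]
    - [0,0.72,-0.28,0.9,0,0]
    - [0,0.72,-0.29,0.9,0,0]
    - [0,0.72,-0.28,0.9,0,0]
    - [0,0.72,-0.29,0.9,0,0]
    - [0,0.72,-0.29,0.9,0,0]
    - [0,0.72,-0.28,0.9,0,0]
    - [0,0.73,-0.29,0.9,0,0]

```text
t: 4.5
ee_pos: [518.9, 198.2, 284.0]
orientation: [-133.0, 0.1, 175.3]
wrist_force: [-2.5, -4.8, 6.1]
width: 9.5
grasp_force: 33.7
```

Emit:
send_rows:
  series:
    - [0,0.72,-0.28,0.9,0,0]
    - [0,0.72,-0.29,0.9,0,0]
    - [0,0.72,-0.28,0.9,0,0]
    - [0,0.73,-0.29,0.9,0,0]
    - [0,0.72,-0.29,0.9,0,0]
    - [0,0,0,0,0,0]

```text
t: 5.1
ee_pos: [524.0, 263.0, 239.2]
orientation: [-110.3, -0.3, 175.6]
wrist_force: [0.5, -3.4, 11.4]
width: 9.4
grasp_force: 34.4
```

```bash
python3 - <<'E'
from h import *
th=0.19+np.radians(4.5*13)
p,Q=flap(1,th,off=4); o=manip.observe(); print(o['ee_pos']-(p-Q.apply([0,0,155])),o['joint_pos'].round(1),o['wrist_force'])
plan([flap(1,th+np.radians(4.5*k),off=4) for k in range(1,4)])
E
```

```text
[0.10077922 2.43070317 0.56899403] [ 30.7  45.2  25.6 127.7 -49.9  63.5] [ 0.50334218 -3.3615285  11.41551512]
now t 5.1 [524.  263.  239.2] w 9.4
wp 0 1 rows; end err mm 0.1
  1x [-0.01,0.71,-0.17,0.84,0.05,0.08]
wp 1 1 rows; end err mm 0.0
  1x [0,0.72,-0.28,0.9,0,0]
wp 2 1 rows; end err mm 0.1
  1x [0,0.72,-0.29,0.9,0,0]
```

Emit:
send_rows:
  series:
    - [0,0,0,0,0,0]
    - [0,0,0,0,0,0]
    - [0,0,-1,0,0,0]
    - [0,0,-1,0,0,0]
    - [0,0,-1,0,0,0]
  grip: 35

```text
t: 5.6
ee_pos: [521.3, 307.6, 252.9]
orientation: [-111.8, 0.2, 175.8]
wrist_force: [-0.2, -0.5, -0.6]
width: 35.2
grasp_force: 0.0
```

```bash
python3 - <<'E'
from h import *
D=down(180+CY)
p,Q=flap(1,0.19+np.radians(4.5*13),off=4,back=60)
plan([(p+[0,0,60],Q),(c2w([-20,25,270]),D),(c2w([-20,25,165]),D),(c2w([-20,125,165]),D)])
E
```

```text
now t 5.6 [521.3 307.6 252.9] w 35.2
wp 0 3 rows; end err mm 0.1
  3x [-0.11,-0.98,-0.56,0.08,0.04,0]
wp 1 14 rows; end err mm 0.1
  1x [-0.09,-0.68,0.74,-0.99,0,0]
  1x [-0.09,-0.74,0.68,-0.99,0,0]
  1x [-0.09,-0.8,0.62,-0.99,0,0]
  1x [-0.09,-0.85,0.55,-0.99,0,0]
  1x [-0.09,-0.89,0.47,-0.99,0,0]
  1x [-0.09,-0.93,0.39,-0.99,0,0]
  1x [-0.09,-0.96,0.31,-0.99,0,0]
  1x [-0.09,-0.99,0.22,-0.99,0,0]
  1x [-0.09,-1,0.14,-0.99,0,0]
  1x [-0.09,-1,0.05,-0.99,0,0]
  1x [-0.09,-1,-0.03,-0.99,0,0]
  1x [-0.09,-1,-0.12,-1,0,0]
  1x [-0.08,-1,-0.21,-0.99,0,0]
  1x [-0.09,-0.98,-0.3,-1,0,0]
wp 2 6 rows; end err mm 0.1
  6x [0,0,0.87,0,0,0]
wp 3 5 rows; end err mm 0.1
  5x [0,1,0,0,0,0]
```

Emit:
send_rows:
  series:
    - [-0.11,-0.98,-0.56,0.08,0.04,0]
    - [-0.11,-0.98,-0.56,0.08,0.04,0]
    - [-0.11,-0.98,-0.56,0.08,0.04,0]
    - [-0.09,-0.68,0.74,-0.99,0,0]
    - [-0.09,-0.74,0.68,-0.99,0,0]
    - [-0.09,-0.8,0.62,-0.99,0,0]
    - [-0.09,-0.85,0.55,-0.99,0,0]
    - [-0.09,-0.89,0.47,-0.99,0,0]
  grip: 0

```text
t: 6.4
ee_pos: [514.9, 192.1, 336.0]
orientation: [-137.8, 0.7, 177.1]
wrist_force: [-0.3, 0.1, 0.3]
width: 0.3
grasp_force: 0.0
```

Emit:
send_rows:
  series:
    - [-0.09,-0.93,0.39,-0.99,0,0]
    - [-0.09,-0.96,0.31,-0.99,0,0]
    - [-0.09,-0.99,0.22,-0.99,0,0]
    - [-0.09,-1,0.14,-0.99,0,0]
    - [-0.09,-1,0.05,-0.99,0,0]
    - [-0.09,-1,-0.03,-0.99,0,0]
    - [-0.09,-1,-0.12,-1,0,0]
    - [-0.08,-1,-0.21,-0.99,0,0]

```text
t: 7.2
ee_pos: [520.6, 39.7, 390.8]
orientation: [-177.4, 0.7, 177.1]
wrist_force: [-0.0, -0.2, -0.1]
width: -0.0
grasp_force: 0.0
```

Emit:
send_rows:
  series:
    - [-0.09,-0.98,-0.3,-1,0,0]
    - [0,0,0,0,0,0]

```text
t: 7.4
ee_pos: [521.8, 18.5, 398.5]
orientation: [177.8, 0.8, 176.9]
wrist_force: [0.7, 1.0, -0.2]
width: 0.3
grasp_force: 0.0
```

```bash
python3 - <<'E'
from h import *
D=down(180+CY)
plan([(c2w([-20,25,165]),D),(c2w([-20,100,165]),D),(c2w([-20,60,165]),D),(c2w([-20,60,250]),D)])
E
```

```text
now t 7.4 [521.8  18.5 398.5] w 0.3
wp 0 4 rows; end err mm 0.1
  2x [-0.08,0.4,1,0.11,0.04,0.08]
  2x [-0.09,0.42,0.99,0.11,0.04,0.09]
wp 1 4 rows; end err mm 0.1
  4x [0,0.94,0,0,0,0]
wp 2 2 rows; end err mm 0.1
  2x [0,-1,0,0,0,0]
wp 3 5 rows; end err mm 0.1
  5x [0,0,-0.85,0,0,0]
```

Emit:
send_rows:
  series:
    - [-0.08,0.4,1,0.11,0.04,0.08]
    - [-0.08,0.4,1,0.11,0.04,0.08]
    - [-0.09,0.42,1,0.11,0.04,0.09]
    - [-0.09,0.42,1,0.11,0.04,0.09]
    - [0,0.94,0,0,0,0]
    - [0,0.94,0,0,0,0]
    - [0,0.94,0,0,0,0]
    - [0,0.94,0,0,0,0]

```text
t: 8.2
ee_pos: [536.6, 131.3, 317.4]
orientation: [-179.8, -0.2, 175.5]
wrist_force: [0.8, -2.2, -0.5]
width: 0.1
grasp_force: 0.8
```

Emit:
send_rows:
  series:
    - [0,0,0,0,0,0]
    - [0,-1,0,0,0,0]
    - [0,-1,0,0,0,0]
    - [0,0,-1,0,0,0]
    - [0,0,-1,0,0,0]
    - [0,0,-1,0,0,0]
    - [0,0,-1,0,0,0]

```text
t: 8.9
ee_pos: [533.9, 89.8, 398.4]
orientation: [-179.9, -0.2, 175.4]
wrist_force: [1.0, 0.2, -0.5]
width: -0.2
grasp_force: 0.0
```

```bash
python3 - <<'E'
from h import *
p,d,c=snap('side'); save('side1.png',p[120:260,170:310]); W=cloud(d,c)
L=Rc.inv().apply((W.reshape(-1,3)-CC)); L=L[np.isfinite(L[:,2])]
m=(L[:,0]>-100)&(L[:,0]<-50)&(L[:,2]>115)&(L[:,1]>80)&(L[:,1]<170)&(L[:,2]<230); q=L[m]; print(len(q),np.percentile(q,[2,50,98],axis=0).round(0))
th=0.06
plan([flap(-1,th,off=4,back=60),flap(-1,th,off=4)])
E
```

```text
124 [[-98. 103. 118.]
 [-65. 139. 162.]
 [-52. 169. 179.]]
now t 8.9 [534.4  89.9 402.5] w 0.1
wp 0 5 rows; end err mm 0.1
  2x [-0.65,-0.87,0.57,-0.14,0.01,0.01]
  3x [-0.65,-0.88,0.55,-0.14,0,0.01]
wp 1 3 rows; end err mm 0.0
  3x [0,0,1,0,0,0]
```

View pics/side1.png

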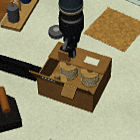

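The left flap is open at about 2.0 rad and spools are visible inside the carton. Next is the right tab.

Emit:
send_rows:
  series:
    - [-0.65,-0.87,0.56,-0.14,0,0]
    - [-0.65,-0.87,0.56,-0.14,0,0]
    - [-0.65,-0.88,0.55,-0.14,0,0]
    - [-0.65,-0.88,0.55,-0.14,0,0]
    - [-0.65,-0.88,0.55,-0.14,0,0]
    - [0,0,0,0,0,0]
  grip: 40

```text
t: 9.55
ee_pos: [591.9, -3.3, 336.7]
orientation: [176.6, -0.5, 175.2]
wrist_force: [0.2, 0.0, 0.1]
width: 39.7
grasp_force: 0.0
```

Emit:
send_rows:
  series:
    - [0,0,1,0,0,0]
    - [0,0,1,0,0,0]
    - [0,0,1,0,0,0]
    - [0,0,0,0,0,0]

```text
t: 9.95
ee_pos: [591.4, 3.3, 279.1]
orientation: [176.5, -0.3, 175.5]
wrist_force: [0.6, -0.4, 0.4]
width: 40.0
grasp_force: 0.0
```

Emit:
send_rows:
  series:
    - [0,0,0,0,0,0]
    - [0,0,0,0,0,0]
    - [0,0,0,0,0,0]
    - [0,0,0,0,0,0]
    - [0,0,0,0,0,0]
    - [0,0,0,0,0,0]
  grip: 0

```text
t: 10.55
ee_pos: [591.7, 2.4, 283.1]
orientation: [176.7, -0.1, 175.4]
wrist_force: [-3.5, -0.1, 7.6]
width: 10.0
grasp_force: 29.0
```

```bash
python3 - <<'E'
from h import *
p,Q=flap(-1,0.06,off=4); o=manip.observe(); print(o['ee_pos']-(p-Q.apply([0,0,155])),o['joint_pos'].round(1))
plan([flap(-1,0.06+np.radians(4.5*k),off=4) for k in range(1,15)])
E
```

```text
[-0.79049575  0.64527293 -2.34273254] [-7.1 13.1  3.2 80.4  3.3 -2.5]
now t 10.6 [591.7   2.4 283.1] w 10.0
wp 0 1 rows; end err mm 0.1
  1x [-0.04,-0.74,-0.4,-0.92,-0.03,0.03]
wp 1 1 rows; end err mm 0.1
  1x [0,-0.73,-0.29,-0.9,0,0]
wp 2 1 rows; end err mm 0.1
  1x [0,-0.72,-0.29,-0.9,0,0]
wp 3 1 rows; end err mm 0.1
  1x [0,-0.72,-0.28,-0.9,0,0]
wp 4 1 rows; end err mm 0.1
  1x [0,-0.72,-0.29,-0.9,0,0]
wp 5 1 rows; end err mm 0.1
  1x [0,-0.73,-0.28,-0.9,0,0]
wp 6 1 rows; end err mm 0.1
  1x [0,-0.72,-0.29,-0.9,0,0]
wp 7 1 rows; end err mm 0.1
  1x [0,-0.72,-0.29,-0.9,0,0]
wp 8 1 rows; end err mm 0.1
  1x [0,-0.72,-0.28,-0.9,0,0]
wp 9 1 rows; end err mm 0.1
  1x [0,-0.73,-0.29,-0.9,0,0]
wp 10 1 rows; end err mm 0.1
  1x [0,-0.72,-0.28,-0.9,0,0]
wp 11 1 rows; end err mm 0.1
  1x [0,-0.72,-0.29,-0.9,0,0]
wp 12 1 rows; end err mm 0.1
  1x [0,-0.72,-0.29,-0.9,0,0]
wp 13 1 rows; end err mm 0.1
  1x [0,-0.73,-0.28,-0.9,0,0]
```

Emit:
send_rows:
  series:
    - [-0.02,-0.74,-0.3,-0.9,0,0]
    - [0,-0.73,-0.29,-0.9,0,0]
    - [0,-0.72,-0.29,-0.9,0,0]
    - [0,-0.72,-0.28,-0.9,0,0]
    - [0,-0.72,-0.29,-0.9,0,0]
    - [0,-0.73,-0.28,-0.9,0,0]
    - [0,-0.72,-0.29,-0.9,0,0]
    - [0,-0.72,-0.29,-0.9,0,0]

```text
t: 11.35
ee_pos: [581.8, -120.0, 289.8]
orientation: [140.3, -0.2, 175.4]
wrist_force: [-8.3, -1.3, 9.2]
width: 10.2
grasp_force: 29.2
```

Emit:
send_rows:
  series:
    - [0,-0.72,-0.28,-0.9,0,0]
    - [0,-0.73,-0.29,-0.9,0,0]
    - [0,-0.72,-0.28,-0.9,0,0]
    - [0,-0.72,-0.29,-0.9,0,0]
    - [0,-0.72,-0.29,-0.9,0,0]
    - [0,-0.73,-0.28,-0.9,0,0]
    - [0,0,0,0,0,0]

```text
t: 12.05
ee_pos: [574.9, -202.0, 244.7]
orientation: [113.1, -0.6, 175.1]
wrist_force: [-11.6, -0.7, 20.3]
width: 9.6
grasp_force: 30.6
```

```bash
python3 - <<'E'
from h import *
p,Q=flap(-1,0.06+np.radians(63),off=4); o=manip.observe(); print(o['ee_pos']-(p-Q.apply([0,0,155])),o['joint_pos'].round(1),o['width'],o['wrist_force'])
E
```

```text
[-0.60402833 -1.44691309 -0.98684582] [-36.3  41.4  22.3 121.8  51.5 -56.9] 9.559962913439543 [-11.55447896  -0.72734906  20.30315423]
```

Good. Now release, retreat, come upright and push from inside.

Emit:
send_rows:
  series:
    - [0,0,0,0,0,0]
    - [0,0,0,0,0,0]
    - [0,0,-1,0,0,0]
    - [0,0,-1,0,0,0]
    - [0,0,-1,0,0,0]
    - [0,0,0,0,0,0]
  grip: 35

```text
t: 12.65
ee_pos: [571.6, -256.9, 265.4]
orientation: [113.6, -0.1, 175.3]
wrist_force: [-0.0, 0.4, 0.4]
width: 34.9
grasp_force: 0.0
```

```bash
python3 - <<'E'
from h import *
D=down(180+CY)
p,Q=flap(-1,0.06+np.radians(63),off=4,back=60)
plan([(p+[0,0,65],Q),(c2w([20,-20,275]),D),(c2w([20,-20,165]),D),(c2w([20,-101,165]),D),(c2w([20,-60,165]),D),(c2w([20,-60,270]),D)])
E
```

```text
now t 12.7 [ 571.6 -256.9  265.4] w 34.9
wp 0 4 rows; end err mm 0.1
  4x [0.01,0.8,-0.33,0,-0.01,0]
wp 1 14 rows; end err mm 0.1
  1x [0.09,0.68,0.71,0.95,0,0]
  1x [0.09,0.74,0.65,0.95,0,0]
  1x [0.09,0.79,0.59,0.95,0,0]
  1x [0.09,0.84,0.52,0.95,0,0]
  1x [0.09,0.88,0.45,0.95,0,0]
  1x [0.09,0.91,0.38,0.95,0,0]
  1x [0.09,0.94,0.3,0.95,0,0]
  1x [0.09,0.96,0.22,0.95,0,0]
  1x [0.09,0.97,0.14,0.95,0,0]
  1x [0.09,0.98,0.06,0.95,0,0]
  1x [0.09,0.99,-0.02,0.95,0,0]
  1x [0.08,0.98,-0.1,0.95,0,0]
  1x [0.09,0.97,-0.18,0.95,0,0]
  1x [0.08,0.95,-0.26,0.94,0,0]
wp 2 6 rows; end err mm 0.1
  6x [0,0,0.92,0,0,0]
wp 3 5 rows; end err mm 0.1
  5x [0,-0.81,0,0,0,0]
wp 4 3 rows; end err mm 0.1
  3x [0,0.68,0,0,0,0]
wp 5 6 rows; end err mm 0.1
  6x [0,0,-0.88,0,0,0]
```

Emit:
send_rows:
  series:
    - [0,0.8,-0.33,0,0,0]
    - [0,0.8,-0.33,0,0,0]
    - [0,0.8,-0.33,0,0,0]
    - [0,0.8,-0.33,0,0,0]
    - [0.09,0.68,0.71,0.95,0,0]
    - [0.09,0.74,0.65,0.95,0,0]
    - [0.09,0.79,0.59,0.95,0,0]
    - [0.09,0.84,0.52,0.95,0,0]
  grip: 0

```text
t: 13.45
ee_pos: [565.5, -167.3, 354.7]
orientation: [133.6, 0.2, 174.7]
wrist_force: [-0.5, 0.4, 0.0]
width: -0.1
grasp_force: 0.0
```

Emit:
send_rows:
  series:
    - [0.09,0.88,0.45,0.95,0,0]
    - [0.09,0.91,0.38,0.95,0,0]
    - [0.09,0.94,0.3,0.95,0,0]
    - [0.09,0.96,0.22,0.95,0,0]
    - [0.09,0.97,0.14,0.95,0,0]
    - [0.09,0.98,0.06,0.95,0,0]
    - [0.09,0.99,-0.02,0.95,0,0]
    - [0.08,0.98,-0.1,0.95,0,0]

```text
t: 14.25
ee_pos: [564.4, -17.7, 407.0]
orientation: [171.5, 0.2, 174.7]
wrist_force: [0.2, 0.6, 0.0]
width: -0.3
grasp_force: 0.0
```

Emit:
send_rows:
  series:
    - [0.09,0.97,-0.18,0.95,0,0]
    - [0.08,0.95,-0.26,0.95,0,0]
    - [0,0,0.92,0,0,0]
    - [0,0,0.92,0,0,0]
    - [0,0,0.92,0,0,0]
    - [0,0,0.92,0,0,0]
    - [0,0,0.92,0,0,0]
    - [0,0,0.92,0,0,0]

```text
t: 15.05
ee_pos: [564.8, 17.2, 308.2]
orientation: [-179.2, 0.2, 174.7]
wrist_force: [-0.4, 0.6, -0.1]
width: 0.2
grasp_force: 0.0
```

Emit:
send_rows:
  series:
    - [0,-0.81,0,0,0,0]
    - [0,-0.81,0,0,0,0]
    - [0,-0.81,0,0,0,0]
    - [0,-0.81,0,0,0,0]
    - [0,-0.81,0,0,0,0]
    - [0,0,0,0,0,0]
    - [0,0.9,0,0,0,0]
    - [0,0.9,0,0,0,0]

```text
t: 15.85
ee_pos: [561.6, -29.3, 308.2]
orientation: [-179.1, 0.1, 174.5]
wrist_force: [0.3, 0.3, 0.1]
width: -0.0
grasp_force: 0.0
```

Emit:
send_rows:
  series:
    - [0,0,-1,0,0,0]
    - [0,0,-1,0,0,0]
    - [0,0,-1,0,0,0]
    - [0,0,-1,0,0,0]
    - [0,0,-1,0,0,0]
    - [0,0,-1,0,0,0]
    - [1,0,-0.5,0,0,0]
    - [1,0,0,0,0,0]

```text
t: 16.65
ee_pos: [521.7, -23.1, 440.2]
orientation: [-179.1, 0.3, 174.6]
wrist_force: [-0.3, -0.2, -0.1]
width: 0.4
grasp_force: 0.0
```

Emit:
send_rows:
  series:
    - [1,-1,0,0,0,0]
    - [1,-1,0,0,0,0]
    - [1,-1,0,0,0,0]
    - [1,-1,0,0,0,0]
    - [1,-1,0,0,0,0]
    - [1,-1,0,0,0,0]
    - [0,-1,0,0,0,0]
    - [0,-1,0,0,0,0]
  grip: 60

```text
t: 17.45
ee_pos: [386.4, -171.7, 440.7]
orientation: [-179.1, 0.2, 174.6]
wrist_force: [0.9, -0.2, 0.8]
width: 59.6
grasp_force: 0.0
```

```bash
cat > look.py <<'E'
from h import *
import sys
p,d,c=snap('top'); W=cloud(d,c); np.savez('/tmp/t.npz',p=p,W=W)
L=Rc.inv().apply((W.reshape(-1,3)-CC)).reshape(W.shape)
# core tops: z 75..100 in carton ; on mat 80..100
Z=W[...,2]
def cores(m,z0,r=11):
    n,lab,st,ce=cv2.connectedComponentsWithStats(m.astype(np.uint8)); out=[]
    for i in range(1,n):
        if st[i,4]>=8:
            q=W[lab==i]; out.append((st[i,4],q.mean(0).round(1).tolist()))
    return out
ins=(np.abs(L[...,0])<100)&(np.abs(L[...,1])<84)
print('carton cores',cores(ins&(Z>74)&(Z<98),88)); print('bodies z',np.nanmedian(Z[ins]))
M=R.from_euler('z',-15.2,degrees=True); LM=M.inv().apply(W.reshape(-1,3)-[487.2,-311.1,0]).reshape(W.shape)
onm=(np.abs(LM[...,:2]).max(-1)<130)
print('mat cores',cores(onm&(Z>76)&(Z<100),89))
for s in(1,-1):
    y=L[...,1]*s; m=(y>95)&(y<150)&(np.abs(L[...,0])<100)&(Z>110)&(Z<200); print('flap',s,m.sum(),np.nanpercentile(y[m],97) if m.any() else 0,np.nanpercentile(Z[m],97) if m.any() else 0)
if len(sys.argv)>1: save(sys.argv[1],cv2.resize(p[100:300,100:400],(750,500),interpolation=cv2.INTER_CUBIC))
E
python3 look.py top1.png
```

```text
carton cores [(np.int32(36), [600.0, 68.2, 87.3]), (np.int32(40), [587.8, -19.9, 88.2]), (np.int32(37), [503.9, -11.9, 88.4])]
bodies z 6.710091752557901
mat cores []
flap 1 1056 142.39555953136875 176.66092469373277
flap -1 887 144.4031192190487 181.8955006940778
```

View pics/top1.png

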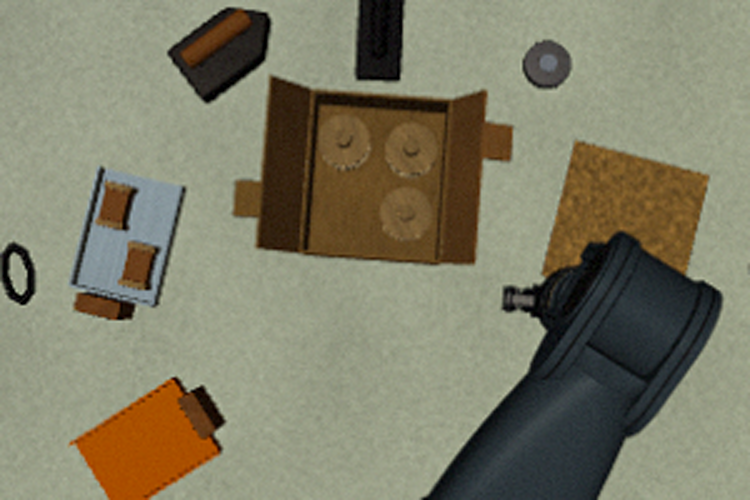

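Both flaps are open. Three full spools stand in the carton at crop pixels (345,140), (410,150) and (405,213). There are two empties on the tray, and the mat is clear.

```bash
cat > pp.py <<'E'
from h import *
S={'A':(600,68.2),'B':(587.8,-19.9),'C':(503.9,-11.9)}; P={'1':(546,-277),'2':(453.5,-252),'3':(474,-359)}
import sys
D=down(175.2); w=[]
for a in sys.argv[1:]:
    k,z=a.split(','); w.append((np.r_[S[k] if k in S else P[k],float(z)],D))
plan(w)
E
python3 pp.py C,285 C,80
```

```text
now t 17.5 [ 386.6 -174.   440.3] w 59.9
wp 0 9 rows; end err mm 0.0
  9x [-0.56,0.96,-0.01,-0.02,0,-0.02]
wp 1 11 rows; end err mm 0.1
  11x [0,0,0.93,0,0,0]
```

Emit:
send_rows:
  series:
    - [-0.56,0.96,0,-0.02,0,-0.02]
    - [-0.56,0.96,0,-0.02,0,-0.02]
    - [-0.56,0.96,0,-0.02,0,-0.02]
    - [-0.56,0.96,0,-0.02,0,-0.02]
    - [-0.56,0.96,0,-0.02,0,-0.02]
    - [-0.56,0.96,0,-0.02,0,-0.02]
    - [-0.56,0.96,0,-0.02,0,-0.02]
    - [-0.56,0.96,0,-0.02,0,-0.02]
  grip: 36

```text
t: 18.3
ee_pos: [490.2, -24.7, 439.1]
orientation: [-179.9, 0.1, 175.4]
wrist_force: [-0.7, -0.4, -0.6]
width: 36.2
grasp_force: 0.0
```

Emit:
send_rows:
  series:
    - [-0.56,0.96,0,-0.02,0,-0.02]
    - [0,0,0,0,0,0]
    - [0,0,0.93,0,0,0]
    - [0,0,0.93,0,0,0]
    - [0,0,0.93,0,0,0]
    - [0,0,0.93,0,0,0]
    - [0,0,0.93,0,0,0]
    - [0,0,0,0,0,0]

```text
t: 19.1
ee_pos: [501.3, -7.8, 343.0]
orientation: [180.0, -0.2, 175.5]
wrist_force: [-0.3, 0.0, -0.5]
width: 35.7
grasp_force: 0.0
```

```bash
python3 pp.py C,140 C,80
```

```text
now t 19.1 [501.3  -7.8 343. ] w 35.7
wp 0 3 rows; end err mm 0.1
  3x [-0.05,-0.07,0.8,0,-0.02,0.02]
wp 1 3 rows; end err mm 0.1
  3x [0,0,1,0,0,0]
```

Emit:
send_rows:
  series:
    - [-0.05,-0.07,0.8,0,0,0]
    - [-0.05,-0.07,0.8,0,0,0]
    - [-0.05,-0.07,0.8,0,0,0]
    - [0,0,1,0,0,0]
    - [0,0,1,0,0,0]
    - [0,0,1,0,0,0]
    - [0,0,0,0,0,0]

```text
t: 19.8
ee_pos: [504.3, -12.0, 236.0]
orientation: [180.0, -0.2, 175.5]
wrist_force: [-0.0, 0.5, 0.0]
width: 36.1
grasp_force: 0.0
```

Emit:
send_rows:
  series:
    - [0,0,0,0,0,0]
    - [0,0,0,0,0,0]
    - [0,0,0,0,0,0]
    - [0,0,0,0,0,0]
    - [0,0,0,0,0,0]
  grip: 0
  squeeze: 40

```text
t: 20.3
ee_pos: [506.1, -12.0, 239.2]
orientation: [180.0, 0.2, 175.5]
wrist_force: [0.7, -0.4, 1.9]
width: 20.8
grasp_force: 39.5
```

```bash
python3 pp.py C,290 2,290 2,90 2,82
```

```text
now t 20.3 [506.1 -12.  239.2] w 20.8
wp 0 11 rows; end err mm 0.0
  11x [0.01,0,-0.94,0,0,0.01]
wp 1 13 rows; end err mm 0.1
  13x [0.12,-0.94,0,0,0,0]
wp 2 10 rows; end err mm 0.1
  10x [0,0,1,0,0,0]
wp 3 1 rows; end err mm 0.1
  1x [0,0,0.4,0,0,0]
```

Emit:
send_rows:
  series:
    - [0,0,-0.94,0,0,0]
    - [0,0,-0.94,0,0,0]
    - [0,0,-0.94,0,0,0]
    - [0,0,-0.94,0,0,0]
    - [0,0,-0.94,0,0,0]
    - [0,0,-0.94,0,0,0]
    - [0,0,-0.94,0,0,0]
    - [0,0,-0.94,0,0,0]

```text
t: 21.1
ee_pos: [505.1, -11.9, 389.1]
orientation: [180.0, 0.1, 175.5]
wrist_force: [0.8, 0.2, -2.1]
width: 20.5
grasp_force: 39.3
```

Emit:
send_rows:
  series:
    - [0,0,-0.94,0,0,0]
    - [0,0,-0.94,0,0,0]
    - [0,0,-0.94,0,0,0]
    - [0.12,-0.94,0,0,0,0]
    - [0.12,-0.94,0,0,0,0]
    - [0.12,-0.94,0,0,0,0]
    - [0.12,-0.94,0,0,0,0]
    - [0.12,-0.94,0,0,0,0]

```text
t: 21.9
ee_pos: [485.6, -105.4, 444.6]
orientation: [180.0, 0.1, 175.5]
wrist_force: [-0.0, 0.4, -2.8]
width: 20.7
grasp_force: 39.4
```

Emit:
send_rows:
  series:
    - [0.12,-0.94,0,0,0,0]
    - [0.12,-0.94,0,0,0,0]
    - [0.12,-0.94,0,0,0,0]
    - [0.12,-0.94,0,0,0,0]
    - [0.12,-0.94,0,0,0,0]
    - [0.12,-0.94,0,0,0,0]
    - [0.12,-0.94,0,0,0,0]
    - [0.12,-0.94,0,0,0,0]

```text
t: 22.7
ee_pos: [454.8, -253.9, 444.4]
orientation: [179.9, 0.1, 175.5]
wrist_force: [-0.8, 0.2, -1.7]
width: 20.1
grasp_force: 39.4
```

Emit:
send_rows:
  series:
    - [0,0,1,0,0,0]
    - [0,0,1,0,0,0]
    - [0,0,1,0,0,0]
    - [0,0,1,0,0,0]
    - [0,0,1,0,0,0]
    - [0,0,1,0,0,0]
    - [0,0,1,0,0,0]
    - [0,0,1,0,0,0]

```text
t: 23.5
ee_pos: [455.2, -253.0, 283.6]
orientation: [179.9, 0.1, 175.5]
wrist_force: [0.4, 0.4, -2.5]
width: 20.6
grasp_force: 39.5
```

Emit:
send_rows:
  series:
    - [0,0,1,0,0,0]
    - [0,0,0.7,0,0,0]
    - [0,0,0,0,0,0]
    - [0,0,0.3,0,0,0]
    - [0,0,0.1,0,0,0]
    - [0,0,0,0,0,0]

```text
t: 24.1
ee_pos: [455.7, -253.3, 243.2]
orientation: [180.0, 0.2, 175.5]
wrist_force: [0.2, -0.6, -1.8]
width: 20.6
grasp_force: 39.5
```

```bash
python3 pp.py 2,82; python3 - <<'E'
from h import *
o=manip.observe(); print(o['wrist_force'],o['orientation'],o['width'])
E
```

```text
now t 24.1 [ 455.7 -253.3  243.2] w 20.6
wp 0 1 rows; end err mm 0.1
  1x [0.12,0.06,0.31,0,0.04,0.07]
[ 0.17918412 -0.60272944 -1.80060538] [179.99388541   0.1862442  175.53554073] 20.5773477214135
```

Emit:
send_rows:
  series:
    - [0,0,0.08,0,0,0]
    - [0,0,0,0,0,0]

```text
t: 24.3
ee_pos: [455.7, -253.2, 241.4]
orientation: [180.0, 0.2, 175.5]
wrist_force: [-0.3, 0.4, -2.5]
width: 20.4
grasp_force: 39.5
```

Emit:
send_rows:
  series:
    - [0,0,0.06,0,0,0]
    - [0,0,0,0,0,0]

```text
t: 24.5
ee_pos: [455.7, -253.3, 240.2]
orientation: [-180.0, 0.2, 175.5]
wrist_force: [-0.1, -0.3, -1.0]
width: 20.6
grasp_force: 39.7
```

Emit:
send_rows:
  series:
    - [0,0,0,0,0,0]
    - [0,0,0,0,0,0]
    - [0,0,0,0,0,0]
    - [0,0,-1,0,0,0]
    - [0,0,-1,0,0,0]
    - [0,0,-1,0,0,0]
    - [0,0,-1,0,0,0]
    - [0,0,-1,0,0,0]
  grip: 36

```text
t: 25.3
ee_pos: [455.2, -253.1, 340.8]
orientation: [180.0, 0.2, 175.5]
wrist_force: [-0.9, -0.4, -1.2]
width: 36.2
grasp_force: 0.0
```

```bash
python3 pp.py 2,290 B,285 B,140 B,80
```

```text
now t 25.3 [ 455.2 -253.1  340.8] w 36.2
wp 0 6 rows; end err mm 0.1
  6x [0.01,0.01,-0.87,0,0.01,0.01]
wp 1 13 rows; end err mm 0.1
  13x [-0.44,0.93,0.02,0,0,0]
wp 2 8 rows; end err mm 0.1
  8x [0,0,0.91,0,0,0]
wp 3 3 rows; end err mm 0.1
  3x [0,0,1,0,0,0]
```

Emit:
send_rows:
  series:
    - [0,0,-0.87,0,0,0]
    - [0,0,-0.87,0,0,0]
    - [0,0,-0.87,0,0,0]
    - [0,0,-0.87,0,0,0]
    - [0,0,-0.87,0,0,0]
    - [0,0,-0.87,0,0,0]
    - [-0.44,0.93,0,0,0,0]
    - [-0.44,0.93,0,0,0,0]

```text
t: 26.1
ee_pos: [475.7, -217.6, 445.5]
orientation: [-180.0, 0.3, 175.4]
wrist_force: [0.4, 0.2, -1.1]
width: 35.9
grasp_force: 0.0
```

Emit:
send_rows:
  series:
    - [-0.44,0.93,0,0,0,0]
    - [-0.44,0.93,0,0,0,0]
    - [-0.44,0.93,0,0,0,0]
    - [-0.44,0.93,0,0,0,0]
    - [-0.44,0.93,0,0,0,0]
    - [-0.44,0.93,0,0,0,0]
    - [-0.44,0.93,0,0,0,0]
    - [-0.44,0.93,0,0,0,0]

```text
t: 26.9
ee_pos: [557.6, -73.8, 444.7]
orientation: [180.0, 0.2, 175.5]
wrist_force: [-0.4, -1.0, 0.6]
width: 35.7
grasp_force: 0.0
```

Emit:
send_rows:
  series:
    - [-0.44,0.93,0,0,0,0]
    - [-0.44,0.93,0,0,0,0]
    - [-0.44,0.93,0,0,0,0]
    - [0,0,0,0,0,0]
    - [0,0,0.91,0,0,0]
    - [0,0,0.91,0,0,0]
    - [0,0,0.91,0,0,0]
    - [0,0,0.91,0,0,0]

```text
t: 27.7
ee_pos: [587.8, -21.7, 371.4]
orientation: [180.0, 0.1, 175.5]
wrist_force: [0.2, 0.1, -0.2]
width: 35.7
grasp_force: 0.0
```

Emit:
send_rows:
  series:
    - [0,0,0.91,0,0,0]
    - [0,0,0.91,0,0,0]
    - [0,0,0.91,0,0,0]
    - [0,0,0,0,0,0]

```text
t: 28.1
ee_pos: [586.8, -21.5, 314.0]
orientation: [180.0, -0.2, 175.5]
wrist_force: [0.0, 0.2, 1.0]
width: 36.2
grasp_force: 0.0
```

```bash
python3 pp.py B,80
```

```text
now t 28.1 [586.8 -21.5 314. ] w 36.2
wp 0 4 rows; end err mm 0.1
  4x [-0.01,0.02,0.99,0,-0.01,0.01]
```

Emit:
send_rows:
  series:
    - [0,0,0.97,0,0,0]
    - [0,0.04,0.97,0,0,0]
    - [0,0.04,0.97,0,0,0]
    - [0,0,0.97,0,0,0]
    - [0,0,0,0,0,0]

```text
t: 28.6
ee_pos: [587.2, -19.6, 237.5]
orientation: [180.0, -0.2, 175.5]
wrist_force: [-0.3, -0.1, -0.6]
width: 35.9
grasp_force: 0.0
```

Emit:
send_rows:
  series:
    - [0,0,0,0,0,0]
    - [0,0,0,0,0,0]
    - [0,0,0,0,0,0]
    - [0,0,0,0,0,0]
    - [0,0,0,0,0,0]
  grip: 0

```text
t: 29.1
ee_pos: [588.2, -19.3, 240.4]
orientation: [180.0, 0.1, 175.5]
wrist_force: [-5.2, -0.4, 2.7]
width: -0.0
grasp_force: 2.7
```

```bash
python3 pp.py B,287 1,287
```

```text
now t 29.1 [588.2 -19.3 240.4] w -0.0
wp 0 11 rows; end err mm 0.1
  11x [0,0,-0.92,0,0,0.01]
wp 1 13 rows; end err mm 0.1
  13x [0.08,-1,0,0,0,0]
```

The grasp missed (width 0), so the spool was probably displaced. Lift and look.

Emit:
send_rows:
  series:
    - [0,0,-1,0,0,0]
    - [0,0,-1,0,0,0]
    - [0,0,-1,0,0,0]
    - [0,0,-1,0,0,0]
    - [0,0,-1,0,0,0]
    - [0,0,-1,0,0,0]
    - [0,0,-1,0,0,0]
    - [0,0,-1,0,0,0]

```text
t: 29.9
ee_pos: [589.0, -19.4, 401.3]
orientation: [180.0, 0.4, 175.5]
wrist_force: [0.9, 0.7, -1.3]
width: -0.0
grasp_force: 0.0
```

Emit:
send_rows:
  series:
    - [1,0,-1,0,0,0]
    - [1,-1,-1,0,0,0]
    - [1,-1,0,0,0,0]
    - [1,-1,0,0,0,0]
    - [1,-1,0,0,0,0]
    - [1,-1,0,0,0,0]
    - [1,-1,0,0,0,0]
    - [1,-1,0,0,0,0]
  grip: 36

```text
t: 30.7
ee_pos: [417.5, -147.5, 440.1]
orientation: [-179.9, 0.4, 175.6]
wrist_force: [0.2, -0.4, 1.2]
width: 35.8
grasp_force: 0.0
```

```bash
python3 look.py top2.png
```

```text
carton cores [(np.int32(39), [611.4, -20.9, 87.1]), (np.int32(35), [600.3, 68.1, 87.7])]
bodies z 5.576597234666679
mat cores []
flap 1 1057 142.81684034984787 177.24472555814344
flap -1 885 144.4082443017462 182.03963027257527
```

View pics/top2.png

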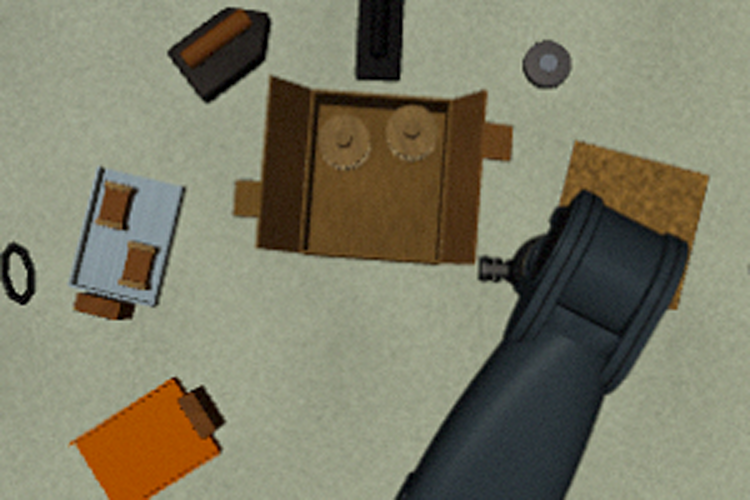

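Spool B was knocked to (611,-21), at crop pixel (412,132), and is still upright. Retrying.

```bash
sed -i "s/'B':(587.8,-19.9)/'B':(611.4,-20.9)/" pp.py; python3 pp.py B,285 B,140
```

```text
now t 30.8 [ 415.3 -149.1  440.4] w 35.9
wp 0 10 rows; end err mm 0.1
  10x [-0.93,0.72,0,0,0,0]
wp 1 8 rows; end err mm 0.1
  8x [0,0,0.91,0,0,0]
```

Emit:
send_rows:
  series:
    - [-0.93,0.72,0,0,0,0]
    - [-0.93,0.72,0,0,0,0]
    - [-0.93,0.72,0,0,0,0]
    - [-0.93,0.72,0,0,0,0]
    - [-0.93,0.72,0,0,0,0]
    - [-0.93,0.72,0,0,0,0]
    - [-0.93,0.72,0,0,0,0]
    - [-0.93,0.72,0,0,0,0]

```text
t: 31.55
ee_pos: [576.6, -42.6, 440.3]
orientation: [180.0, 0.4, 175.5]
wrist_force: [-0.5, -0.2, -0.4]
width: 36.0
grasp_force: 0.0
```

Emit:
send_rows:
  series:
    - [-0.93,0.72,0,0,0,0]
    - [-0.93,0.72,0,0,0,0]
    - [0,0,0,0,0,0]
    - [0,0,0.91,0,0,0]
    - [0,0,0.91,0,0,0]
    - [0,0,0.91,0,0,0]
    - [0,0,0.91,0,0,0]
    - [0,0,0.91,0,0,0]

```text
t: 32.35
ee_pos: [614.7, -17.8, 348.8]
orientation: [180.0, 0.3, 175.5]
wrist_force: [0.2, -0.4, 0.8]
width: 36.1
grasp_force: 0.0
```

Emit:
send_rows:
  series:
    - [0,0,0.91,0,0,0]
    - [0,0,0.91,0,0,0]
    - [0,0,0.91,0,0,0]
    - [0,0,0,0,0,0]
    - [0,0,0,0,0,0]

```text
t: 32.85
ee_pos: [614.6, -17.6, 294.5]
orientation: [180.0, 0.2, 175.5]
wrist_force: [0.0, -0.1, -0.1]
width: 35.8
grasp_force: 0.0
```

```bash
python3 pp.py B,80
```

```text
now t 32.9 [614.6 -17.6 294.5] w 35.8
wp 0 3 rows; end err mm 0.1
  3x [0.05,-0.06,0.99,0,0.01,0.02]
```

Emit:
send_rows:
  series:
    - [0.05,-0.06,0.98,0,0,0]
    - [0.05,-0.06,0.98,0,0,0]
    - [0.05,-0.06,0.98,0,0,0]
    - [0,0,0,0,0,0]

```text
t: 33.25
ee_pos: [610.7, -20.8, 233.8]
orientation: [180.0, -0.0, 175.5]
wrist_force: [-0.5, -0.3, -1.1]
width: 36.1
grasp_force: 0.0
```

Emit:
send_rows:
  series:
    - [0,0,0,0,0,0]
    - [0,0,0,0,0,0]
    - [0,0,0,0,0,0]
    - [0,0,0,0,0,0]
    - [0,0,0,0,0,0]
  grip: 0

```text
t: 33.75
ee_pos: [612.1, -20.9, 236.8]
orientation: [180.0, 0.3, 175.5]
wrist_force: [0.8, -0.5, 2.8]
width: 20.8
grasp_force: 39.6
```

```bash
python3 pp.py B,290 1,290
```

```text
now t 33.8 [612.1 -20.9 236.8] w 20.8
wp 0 11 rows; end err mm 0.1
  11x [0,0,-0.95,0,0.01,0.01]
wp 1 14 rows; end err mm 0.1
  14x [0.16,-0.93,0,0,0,0]
```

Emit:
send_rows:
  series:
    - [0,0,-0.95,0,0,0]
    - [0,0,-0.95,0,0,0]
    - [0,0,-0.95,0,0,0]
    - [0,0,-0.95,0,0,0]
    - [0,0,-0.95,0,0,0]
    - [0,0,-0.95,0,0,0]
    - [0,0,-0.95,0,0,0]
    - [0,0,-0.95,0,0,0]

```text
t: 34.55
ee_pos: [611.0, -20.7, 387.6]
orientation: [180.0, 0.1, 175.5]
wrist_force: [0.1, 0.4, -2.6]
width: 20.7
grasp_force: 39.4
```

Emit:
send_rows:
  series:
    - [0,0,-0.95,0,0,0]
    - [0,0,-0.95,0,0,0]
    - [0,0,-0.95,0,0,0]
    - [0.16,-0.93,0,0,0,0]
    - [0.16,-0.93,0,0,0,0]
    - [0.16,-0.93,0,0,0,0]
    - [0.16,-0.93,0,0,0,0]
    - [0.16,-0.93,0,0,0,0]

```text
t: 35.35
ee_pos: [587.6, -112.9, 443.8]
orientation: [179.9, 0.1, 175.5]
wrist_force: [0.2, 0.7, -2.1]
width: 20.7
grasp_force: 39.4
```

Emit:
send_rows:
  series:
    - [0.16,-0.93,0,0,0,0]
    - [0.16,-0.93,0,0,0,0]
    - [0.16,-0.93,0,0,0,0]
    - [0.16,-0.93,0,0,0,0]
    - [0.16,-0.93,0,0,0,0]
    - [0.16,-0.93,0,0,0,0]
    - [0.16,-0.93,0,0,0,0]
    - [0.16,-0.93,0,0,0,0]

```text
t: 36.15
ee_pos: [550.4, -259.4, 443.6]
orientation: [179.9, 0.1, 175.5]
wrist_force: [0.0, -0.6, -2.3]
width: 20.9
grasp_force: 39.4
```

Emit:
send_rows:
  series:
    - [0.16,-0.93,0,0,0,0]
    - [0,0,1,0,0,0]
    - [0,0,1,0,0,0]
    - [0,0,1,0,0,0]
    - [0,0,1,0,0,0]
    - [0,0,1,0,0,0]
    - [0,0,1,0,0,0]
    - [0,0,1,0,0,0]

```text
t: 36.95
ee_pos: [546.2, -277.1, 302.9]
orientation: [179.9, 0.1, 175.5]
wrist_force: [0.5, 0.5, -1.6]
width: 20.5
grasp_force: 39.5
```

Emit:
send_rows:
  series:
    - [0,0,1,0,0,0]
    - [0,0,1,0,0,0]
    - [0,0,0.7,0,0,0]
    - [0,0,0.3,0,0,0]
    - [0,0,0.1,0,0,0]
    - [0,0,0.1,0,0,0]
    - [0,0,0.1,0,0,0]
    - [0,0,0,0,0,0]

```text
t: 37.75
ee_pos: [546.8, -277.0, 238.8]
orientation: [180.0, 0.2, 175.5]
wrist_force: [0.5, 0.3, -1.8]
width: 20.4
grasp_force: 39.5
```

```bash
python3 pp.py 1,82
```

```text
now t 37.8 [ 546.8 -277.   238.8] w 20.4
wp 0 1 rows; end err mm 0.1
  1x [0.04,0,0.09,0,0.04,0.07]
```

Emit:
send_rows:
  series:
    - [0,0,0.06,0,0,0]
    - [0,0,0.04,0,0,0]
    - [0,0,0,0,0,0]

```text
t: 38.05
ee_pos: [546.8, -277.2, 237.8]
orientation: [-180.0, 0.2, 175.5]
wrist_force: [-1.6, -0.5, 5.1]
width: 20.5
grasp_force: 40.2
```

Emit:
send_rows:
  series:
    - [0,0,0,0,0,0]
    - [0,0,0,0,0,0]
    - [0,0,0,0,0,0]
    - [0,0,-1,0,0,0]
    - [0,0,-1,0,0,0]
    - [0,0,-1,0,0,0]
    - [0,0,-1,0,0,0]
    - [0,0,-1,0,0,0]
  grip: 36

```text
t: 38.85
ee_pos: [546.3, -276.8, 336.3]
orientation: [179.9, 0.1, 175.5]
wrist_force: [-0.1, -0.6, -0.1]
width: 36.1
grasp_force: 0.0
```

```bash
python3 pp.py 1,290 A,285 A,140
```

```text
now t 38.9 [ 546.3 -276.8  336.3] w 36.1
wp 0 6 rows; end err mm 0.1
  6x [0,0,-0.91,0,0,0.01]
wp 1 18 rows; end err mm 0.0
  18x [-0.07,0.97,0.01,0,0,0]
wp 2 8 rows; end err mm 0.1
  8x [0,0,0.91,0,0,0]
```

Emit:
send_rows:
  series:
    - [0,0,-0.91,0,0,0]
    - [0,0,-0.91,0,0,0]
    - [0,0,-0.91,0,0,0]
    - [0,0,-0.91,0,0,0]
    - [0,0,-0.91,0,0,0]
    - [0,0,-0.91,0,0,0]
    - [-0.07,0.97,0,0,0,0]
    - [-0.07,0.97,0,0,0,0]

```text
t: 39.65
ee_pos: [552.1, -237.9, 445.3]
orientation: [179.9, 0.2, 175.5]
wrist_force: [0.3, 0.4, -0.9]
width: 36.0
grasp_force: 0.0
```

Emit:
send_rows:
  series:
    - [-0.07,0.97,0,0,0,0]
    - [-0.07,0.97,0,0,0,0]
    - [-0.07,0.97,0,0,0,0]
    - [-0.07,0.97,0,0,0,0]
    - [-0.07,0.97,0,0,0,0]
    - [-0.07,0.97,0,0,0,0]
    - [-0.07,0.97,0,0,0,0]
    - [-0.07,0.97,0,0,0,0]

```text
t: 40.45
ee_pos: [575.0, -82.8, 444.1]
orientation: [179.9, 0.0, 175.6]
wrist_force: [0.3, 0.1, -0.5]
width: 35.8
grasp_force: 0.0
```

Emit:
send_rows:
  series:
    - [-0.07,0.97,0,0,0,0]
    - [-0.07,0.97,0,0,0,0]
    - [-0.07,0.97,0,0,0,0]
    - [-0.07,0.97,0,0,0,0]
    - [-0.07,0.97,0,0,0,0]
    - [-0.07,0.97,0,0,0,0]
    - [-0.07,0.97,0,0,0,0]
    - [-0.07,0.97,0,0,0,0]

```text
t: 41.25
ee_pos: [598.0, 71.0, 444.2]
orientation: [179.9, 0.0, 175.6]
wrist_force: [0.1, -0.6, -0.5]
width: 35.5
grasp_force: 0.0
```

Emit:
send_rows:
  series:
    - [0,0,0,0,0,0]
    - [0,0,0.91,0,0,0]
    - [0,0,0.91,0,0,0]
    - [0,0,0.91,0,0,0]
    - [0,0,0.91,0,0,0]
    - [0,0,0.91,0,0,0]
    - [0,0,0.91,0,0,0]
    - [0,0,0,0,0,0]

```text
t: 42.05
ee_pos: [597.1, 69.2, 332.0]
orientation: [-180.0, -0.3, 175.5]
wrist_force: [0.0, 0.8, -0.5]
width: 35.7
grasp_force: 0.0
```

```bash
python3 pp.py A,80
```

```text
now t 42.0 [597.1  69.2 332. ] w 35.7
wp 0 5 rows; end err mm 0.1
  5x [-0.04,-0.01,0.97,0,-0.01,0.01]
```

Emit:
send_rows:
  series:
    - [-0.04,0,0.97,0,0,0]
    - [-0.04,0,0.97,0,0,0]
    - [-0.04,0,0.97,0,0,0]
    - [-0.04,0,0.97,0,0,0]
    - [-0.02,0,0.97,0,0,0]
    - [0,0,0,0,0,0]

```text
t: 42.65
ee_pos: [601.2, 68.7, 236.9]
orientation: [-180.0, -0.1, 175.5]
wrist_force: [-0.5, 0.2, -0.1]
width: 36.1
grasp_force: 0.0
```

Emit:
send_rows:
  series:
    - [0,0,0,0,0,0]
    - [0,0,0,0,0,0]
    - [0,0,0,0,0,0]
    - [0,0,0,0,0,0]
    - [0,0,0,0,0,0]
  grip: 0

```text
t: 43.15
ee_pos: [602.6, 69.1, 239.9]
orientation: [179.9, 0.2, 175.5]
wrist_force: [-0.4, 0.6, 0.0]
width: 20.7
grasp_force: 39.3
```

```bash
python3 pp.py A,290 3,290
```

```text
now t 43.1 [602.6  69.1 239.9] w 20.7
wp 0 11 rows; end err mm 0.1
  11x [0.01,0,-0.93,0,0,0.01]
wp 1 22 rows; end err mm 0.1
  22x [0.2,-0.99,0,0,0,0]
```

Emit:
send_rows:
  series:
    - [0,0,-0.93,0,0,0]
    - [0,0,-0.93,0,0,0]
    - [0,0,-0.93,0,0,0]
    - [0,0,-0.93,0,0,0]
    - [0,0,-0.93,0,0,0]
    - [0,0,-0.93,0,0,0]
    - [0,0,-0.93,0,0,0]
    - [0,0,-0.93,0,0,0]

```text
t: 43.95
ee_pos: [601.9, 69.0, 388.9]
orientation: [180.0, 0.1, 175.5]
wrist_force: [0.0, 0.4, -1.3]
width: 20.4
grasp_force: 39.3
```

Emit:
send_rows:
  series:
    - [0,0,-0.93,0,0,0]
    - [0,0,-0.93,0,0,0]
    - [0,0,-0.93,0,0,0]
    - [0.2,-0.99,0,0,0,0]
    - [0.2,-0.99,0,0,0,0]
    - [0.2,-0.99,0,0,0,0]
    - [0.2,-0.99,0,0,0,0]
    - [0.2,-0.99,0,0,0,0]

```text
t: 44.75
ee_pos: [574.0, -28.9, 443.9]
orientation: [180.0, 0.1, 175.6]
wrist_force: [0.2, 0.4, -2.3]
width: 20.4
grasp_force: 39.4
```

Emit:
send_rows:
  series:
    - [0.2,-0.99,0,0,0,0]
    - [0.2,-0.99,0,0,0,0]
    - [0.2,-0.99,0,0,0,0]
    - [0.2,-0.99,0,0,0,0]
    - [0.2,-0.99,0,0,0,0]
    - [0.2,-0.99,0,0,0,0]
    - [0.2,-0.99,0,0,0,0]
    - [0.2,-0.99,0,0,0,0]

```text
t: 45.55
ee_pos: [529.7, -184.4, 443.7]
orientation: [180.0, 0.1, 175.5]
wrist_force: [-0.0, 0.1, -2.5]
width: 20.4
grasp_force: 39.4
```

Emit:
send_rows:
  series:
    - [0.2,-0.99,0,0,0,0]
    - [0.2,-0.99,0,0,0,0]
    - [0.2,-0.99,0,0,0,0]
    - [0.2,-0.99,0,0,0,0]
    - [0.2,-0.99,0,0,0,0]
    - [0.2,-0.99,0,0,0,0]
    - [0.2,-0.99,0,0,0,0]
    - [0.2,-0.99,0,0,0,0]

```text
t: 46.35
ee_pos: [485.5, -339.8, 443.5]
orientation: [180.0, 0.1, 175.5]
wrist_force: [-0.1, -0.6, -1.4]
width: 20.6
grasp_force: 39.4
```

Emit:
send_rows:
  series:
    - [0.2,-0.99,0,0,0,0]
    - [0,0,1,0,0,0]
    - [0,0,1,0,0,0]
    - [0,0,1,0,0,0]
    - [0,0,1,0,0,0]
    - [0,0,1,0,0,0]
    - [0,0,1,0,0,0]
    - [0,0,1,0,0,0]

```text
t: 47.15
ee_pos: [480.6, -358.3, 302.6]
orientation: [180.0, 0.1, 175.5]
wrist_force: [-0.2, 0.1, -2.0]
width: 20.2
grasp_force: 39.5
```

Emit:
send_rows:
  series:
    - [0,0,1,0,0,0]
    - [0,0,1,0,0,0]
    - [0,0,0.7,0,0,0]
    - [0,0,0.2,0,0,0]
    - [0,0,0.1,0,0,0]
    - [0,0,0,0,0,0]

```text
t: 47.75
ee_pos: [481.0, -358.6, 244.2]
orientation: [-180.0, 0.2, 175.5]
wrist_force: [-0.6, 1.3, -1.5]
width: 20.6
grasp_force: 39.5
```

```bash
python3 pp.py 3,82
```

```text
now t 47.8 [ 481.  -358.6  244.2] w 20.6
wp 0 1 rows; end err mm 0.1
  1x [0.35,-0.05,0.36,0,0.04,0.07]
```

Emit:
send_rows:
  series:
    - [0,0,0.1,0,0,0]
    - [0,0,0.1,0,0,0]
    - [0,0,0,0,0,0]

```text
t: 48.05
ee_pos: [481.2, -359.0, 241.0]
orientation: [-179.9, 0.3, 175.5]
wrist_force: [-0.3, -1.4, 1.6]
width: 20.8
grasp_force: 39.8
```

Emit:
send_rows:
  series:
    - [0,0,0.05,0,0,0]
    - [0,0,0.03,0,0,0]
    - [0,0,0,0,0,0]

```text
t: 48.35
ee_pos: [481.2, -359.1, 240.8]
orientation: [-179.9, 0.3, 175.5]
wrist_force: [-0.9, 0.3, 7.2]
width: 20.5
grasp_force: 40.5
```

Emit:
send_rows:
  series:
    - [0,0,0,0,0,0]
    - [0,0,0,0,0,0]
    - [0,0,0,0,0,0]
    - [0,0,-1,0,0,0]
    - [0,0,-1,0,0,0]
    - [0,0,-1,0,0,0]
    - [0,0,-1,0,0,0]
    - [0,0,-1,0,0,0]
  grip: 36

```text
t: 49.15
ee_pos: [480.5, -358.3, 338.0]
orientation: [179.9, 0.1, 175.5]
wrist_force: [-0.1, -0.6, -0.3]
width: 35.9
grasp_force: 0.0
```

Emit:
send_rows:
  series:
    - [1,0,-1,0,0,0]
    - [1,0,-1,0,0,0]
    - [1,1,-1,0,0,0]
    - [1,1,-1,0,0,0]
    - [1,1,-1,0,0,0]
    - [0,1,0,0,0,0]
    - [0,1,0,0,0,0]
    - [0,1,0,0,0,0]

```text
t: 49.95
ee_pos: [389.7, -230.3, 437.8]
orientation: [180.0, 0.2, 175.5]
wrist_force: [0.7, -0.2, -0.2]
width: 35.7
grasp_force: 0.0
```

Emit:
send_rows:
  series:
    - [0,1,0,0,0,0]
    - [0,1,0,0,0,0]
    - [0,1,0,0,0,0]
    - [0,1,0,0,0,0]
    - [0,1,0,0,0,0]
    - [0,1,0,0,0,0]
    - [0,1,0,0,0,0]
    - [0,1,0,0,0,0]

```text
t: 50.75
ee_pos: [402.3, -70.7, 437.4]
orientation: [179.9, 0.1, 175.5]
wrist_force: [1.3, 0.4, 0.4]
width: 35.8
grasp_force: 0.0
```

```bash
python3 look.py top3.png; python3 - <<'E'
from h import *
print(manip.observe()['ee_pos'])
z=np.load('/tmp/t.npz'); p,W=z['p'],z['W']; Z=W[...,2]
t=np.zeros(Z.shape,bool); t[155:235,115:190]=1
m=t&(Z>60); r=cv2.minAreaRect(W[m][:,:2].astype(np.float32)); print('handle',m.sum(),r)
m=t&(Z>15); r=cv2.minAreaRect(W[m][:,:2].astype(np.float32)); print('tray',r)
E
```

```text
carton cores []
bodies z 4.277972007324479
mat cores [(np.int32(40), [546.0, -278.1, 88.6]), (np.int32(42), [479.5, -357.3, 87.8]), (np.int32(41), [453.5, -253.4, 87.9])]
flap 1 1098 142.16686334414115 174.3686685615646
flap -1 712 145.66314955250132 181.6809758345831
[402.20879948 -68.71306887 437.66226636]
handle 162 ((386.8551330566406, 385.3854064941406), (62.776824951171875, 24.468183517456055), 76.33892059326172)
tray ((467.2306213378906, 365.7497253417969), (124.5336685180664, 189.92913818359375), 76.38865661621094)
```

View pics/top3.png

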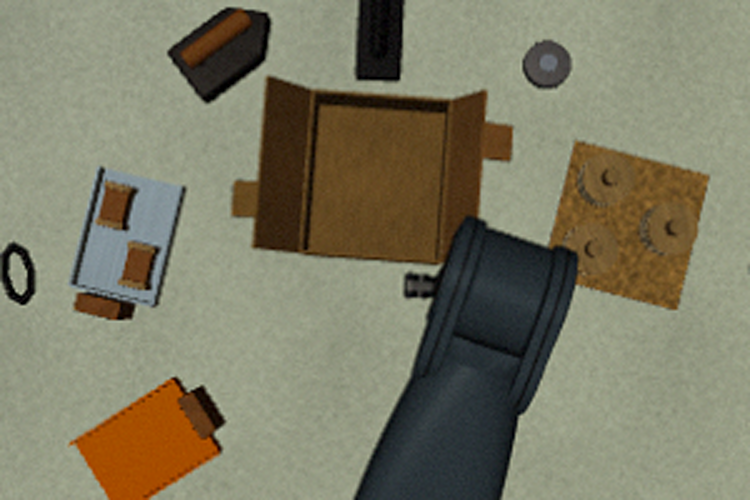

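All three spools stand on the mat at crop pixels (608,178), (590,248) and (670,228). The carton is empty and the tray hasn't moved, so the handle comes next.

```bash
cat > tr.py <<'E'
from h import *
def tdown(y): return down(y+270)   # tool y along tray x
H0=np.array([386.8,385.4]); TY=-13.7
def tip(lip_local,al,yaw=CY):
    "grasp pos/rot with tray lip at carton-local lip_local, tipped al deg"
    T=R.from_euler('z',yaw,degrees=True)*R.from_euler('y',al,degrees=True)
    return c2w(lip_local)+T.apply([-179,0,64]), T*R.from_euler('z',-90,degrees=True)*R.from_euler('x',180,degrees=True)
E
python3 - <<'E'
from tr import *
print(manip.observe()['joint_pos'].round(2).tolist(),manip.observe()['ee_pos'].round(1))
plan([(np.r_[H0,200],tdown(TY)),(np.r_[H0,69],tdown(TY))])
E
```

```text
[-19.22, -13.96, -5.98, 97.93, 0.24, -14.88] [402.2 -68.7 437.7]
now t 50.8 [402.2 -68.7 437.7] w 35.9
wp 0 23 rows; end err mm 0.0
  1x [0.11,0.98,0.18,0,0,-0.7]
  1x [0.05,0.99,0.18,0,0,-0.7]
  1x [-0.01,0.99,0.18,0,0,-0.7]
  1x [-0.07,0.98,0.18,0,0,-0.7]
  1x [-0.13,0.98,0.18,0,0,-0.7]
  1x [-0.19,0.97,0.18,0,0,-0.7]
  1x [-0.25,0.95,0.18,0,0,-0.7]
  1x [-0.31,0.94,0.18,0,0,-0.7]
  1x [-0.37,0.92,0.18,0,0,-0.7]
  1x [-0.42,0.89,0.19,0,0,-0.7]
  1x [-0.47,0.87,0.18,0,0,-0.7]
  1x [-0.53,0.83,0.19,0,0,-0.7]
  1x [-0.58,0.8,0.18,0,0,-0.7]
  1x [-0.62,0.76,0.19,0,0,-0.7]
  1x [-0.67,0.73,0.18,0,0.01,-0.7]
  1x [-0.71,0.68,0.18,0,0,-0.7]
  1x [-0.75,0.64,0.19,0,0.01,-0.7]
  1x [-0.79,0.59,0.18,0,0,-0.7]
  1x [-0.83,0.54,0.19,0,0.01,-0.71]
  1x [-0.86,0.49,0.18,0,0,-0.7]
  1x [-0.89,0.44,0.18,0,0.01,-0.71]
  1x [-0.91,0.38,0.19,0,0,-0.7]
  1x [-0.93,0.32,0.18,0,0.01,-0.71]
wp 1 7 rows; end err mm 0.1
  7x [0,0,0.94,0,0,0]
```

Emit:
send_rows:
  series:
    - [0.11,0.98,0.18,0,0,-0.7]
    - [0.05,0.99,0.18,0,0,-0.7]
    - [-0.01,0.99,0.18,0,0,-0.7]
    - [-0.07,0.98,0.18,0,0,-0.7]
    - [-0.13,0.98,0.18,0,0,-0.7]
    - [-0.19,0.97,0.18,0,0,-0.7]
    - [-0.25,0.95,0.18,0,0,-0.7]
    - [-0.31,0.94,0.18,0,0,-0.7]
  grip: 50

```text
t: 51.6
ee_pos: [397.1, 86.9, 408.6]
orientation: [-180.0, 0.1, -156.3]
wrist_force: [0.4, 0.7, -0.7]
width: 50.0
grasp_force: 0.0
```

Emit:
send_rows:
  series:
    - [-0.37,0.92,0.18,0,0,-0.7]
    - [-0.42,0.89,0.19,0,0,-0.7]
    - [-0.47,0.87,0.18,0,0,-0.7]
    - [-0.53,0.83,0.19,0,0,-0.7]
    - [-0.58,0.8,0.18,0,0,-0.7]
    - [-0.62,0.76,0.19,0,0,-0.7]
    - [-0.67,0.73,0.18,0,0,-0.7]
    - [-0.71,0.68,0.18,0,0,-0.7]

```text
t: 52.4
ee_pos: [392.4, 244.7, 379.2]
orientation: [-179.9, 0.1, -128.3]
wrist_force: [-0.6, -0.6, 0.5]
width: 50.1
grasp_force: 0.0
```

Emit:
send_rows:
  series:
    - [-0.75,0.64,0.19,0,0,-0.7]
    - [-0.79,0.59,0.18,0,0,-0.7]
    - [-0.83,0.54,0.19,0,0,-0.7]
    - [-0.86,0.49,0.18,0,0,-0.7]
    - [-0.89,0.44,0.18,0,0,-0.7]
    - [-0.91,0.38,0.19,0,0,-0.7]
    - [-0.93,0.32,0.18,0,0,-0.7]
    - [0,0,0,0,0,0]

```text
t: 53.2
ee_pos: [388.0, 383.7, 352.5]
orientation: [-180.0, -0.0, -103.8]
wrist_force: [-0.7, 0.3, 0.1]
width: 50.1
grasp_force: 0.0
```

```bash
python3 - <<'E'
from tr import *
print(manip.observe()['joint_pos'].round(2).tolist(),manip.observe()['ee_pos'].round(1))
p,d,c=snap('top'); W=cloud(d,c); Z=W[...,2]
t=np.zeros(Z.shape,bool); t[155:240,115:190]=1
m=t&(Z>60)&(Z<100); r=cv2.minAreaRect(W[m][:,:2].astype(np.float32)); print('handle',m.sum(),r)
plan([(np.r_[H0,69],tdown(TY))])
E
```

```text
[37.64, 5.48, 2.62, 87.12, -0.03, -38.54] [388.  383.7 352.5]
handle 152 ((386.5912780761719, 384.6783142089844), (60.8960075378418, 24.298545837402344), 75.39024353027344)
now t 53.2 [388.1 382.7 353. ] w 50.1
wp 0 7 rows; end err mm 0.1
  7x [-0.02,0.01,0.92,0,0,-0.01]
```

Emit:
send_rows:
  series:
    - [-0.02,0.01,0.92,0,0,0]
    - [-0.02,0.01,0.92,0,0,0]
    - [-0.02,0.01,0.92,0,0,0]
    - [-0.02,0.01,0.92,0,0,0]
    - [0,0,0.92,0,0,0]
    - [0,0,0.92,0,0,0]
    - [0,0,0.9,0,0,0]
    - [0,0,0,0,0,0]

```text
t: 54.05
ee_pos: [387.2, 382.2, 222.6]
orientation: [179.9, -0.2, -104.1]
wrist_force: [-1.1, -0.7, -0.4]
width: 49.6
grasp_force: 0.0
```

Emit:
send_rows:
  series:
    - [0,0,0,0,0,0]
    - [0,0,0,0,0,0]
    - [0,0,0,0,0,0]
    - [0,0,0,0,0,0]
    - [0,0,0,0,0,0]
    - [0,0,0,0,0,0]
  grip: 0
  squeeze: 115

```text
t: 54.65
ee_pos: [388.5, 384.4, 227.2]
orientation: [-179.8, 0.1, -104.0]
wrist_force: [-0.9, -1.7, 5.8]
width: 22.4
grasp_force: 113.9
```

```bash
python3 - <<'E'
from tr import *
from scipy.optimize import least_squares
o=manip.observe(); print(o['joint_pos'].round(2).tolist(),o['ee_pos'].round(1),o['wrist_force'])
D=[([67.62,2.75,5.684,92.934,0,82.678],[136.4,507,404.7]),([-19.22,-13.96,-5.98,97.93,.24,-14.88],[402.2,-68.7,437.7]),([37.64,5.48,2.62,87.12,0,-38.5],[388,383.7,352.5]),([-7.1,13.1,3.2,80.4,3.3,-2.5],[591.7,2.4,283.1]),([30.7,45.2,25.6,127.7,-49.9,63.5],[524,263,239.2]),([-36.3,41.4,22.3,121.8,51.5,-56.9],[574.9,-202,244.7]),(o['joint_pos'].tolist(),o['ee_pos'].tolist())]
def fk(j,x):
    a,h,L1,e1,L2,e2,lat,w,d=x
    z=lambda t:R.from_euler('z',t,degrees=True); y=lambda t:R.from_euler('y',t,degrees=True)
    p=np.array([a,0,h])+y(j[1]).apply([e1,0,L1])+y(j[1]-j[2]).apply([L2,0,e2])+np.array([0,lat,0])
    q=y(j[1]-j[2]+j[3]); p=p+q.apply([w,0,0]); p=p+(q*z(SG*j[4])).apply([d,0,0]); return z(j[0]).apply(p)
for SG in(1,-1):
    s=least_squares(lambda x:np.concatenate([fk(j,x)-p for j,p in D]+[(np.array(x)-[0,300,400,0,400,0,67,100,100])*.003]),[0,300,400,0,400,0,67,100,100])
    print(SG,s.x.round(1),np.abs(s.fun[:21]).max())
    if np.abs(s.fun[:21]).max()<6: np.save('/tmp/fk.npy',np.r_[SG,s.x])
E
```

```text
[37.68, 7.84, -9.19, 72.73, -0.07, -38.35] [388.5 384.4 227.2] [-0.93903023 -1.74269556  5.84234432]
1 [2.000e-01 2.246e+02 3.882e+02 1.000e-01 5.036e+02 2.260e+01 6.700e+01
 1.144e+02 1.415e+02] 0.41912077276192905
-1 [  60.9  158.6  379.1 -148.2  590.6   45.7   67.   340.1 -137.1] 22.743858311595602
```

Excellent: the fitted kinematics agree to 0.4 mm. Check which tip poses are within the joint ranges.

```bash
cat > ik.py <<'E'
from tr import *
from scipy.optimize import least_squares
X=np.load('/tmp/fk.npy'); SG,X=X[0],X[1:]
LO=np.array([-166.9,-56.7,-69.4,-121.6,-85.4]); HI=np.array([166.9,111.3,81.3,131.5,84.2])
def fk(j):
    a,h,L1,e1,L2,e2,lat,w,d=X
    z=lambda t:R.from_euler('z',t,degrees=True); y=lambda t:R.from_euler('y',t,degrees=True)
    p=np.array([a,0,h])+y(j[1]).apply([e1,0,L1])+y(j[1]-j[2]).apply([L2,0,e2])+np.array([0,lat,0])
    q=y(j[1]-j[2]+j[3]); p=p+q.apply([w,0,0]); Q=z(j[0])*q*z(SG*j[4]); return z(j[0]).apply(p)+Q.apply([d,0,0])*1.0 if 0 else z(j[0]).apply(p+(q*z(SG*j[4])).apply([d,0,0])), Q.apply([1,0,0])
def ik(gp,Rt,j0=(0,10,5,95,0),g=155):
    zt=Rt.apply([0,0,1]); pt=np.array(gp)-g*zt
    s=least_squares(lambda j:np.r_[fk(j)[0]-pt,200*(fk(j)[1]-zt)],j0)
    return s.x,np.abs(s.fun).max(),bool(((s.x>LO+2)&(s.x<HI-2)).all())
E
python3 - <<'E'
from ik import *
for lip in([-60,0,112],[-40,0,112],[-20,0,112],[-60,0,150],[-40,0,140]):
    for al in(0,15,25,32,40):
        j,e,ok=ik(*tip(lip,al)); print(lip,al,j.round(0),round(e,1),ok)
plan([(np.r_[H0,275],tdown(TY)),tip([-60,0,204],0),tip([-60,0,112],0)],rmax=.5,vmax=.8)
E
```

```text
[-60, 0, 112] 0 [ -4. -30. -30.  91.   0.] 0.0 True
[-60, 0, 112] 15 [ -4. -10. -12. 104.   0.] 0.0 True
[-60, 0, 112] 25 [ -4.   3.   1. 113.   0.] 0.0 True
[-60, 0, 112] 32 [ -4.  12.  10. 120.   0.] 0.0 True
[-60, 0, 112] 40 [ -4.  23.  21. 128.   0.] 0.0 True
[-40, 0, 112] 0 [ -4. -27. -28.  89.  -0.] 0.0 True
[-40, 0, 112] 15 [ -4.  -7.  -9. 103.   0.] 0.0 True
[-40, 0, 112] 25 [ -4.   6.   4. 113.   0.] 0.0 True
[-40, 0, 112] 32 [ -4.  15.  14. 121.   0.] 0.0 True
[-40, 0, 112] 40 [ -4.  26.  25. 129.   0.] 0.0 True
[-20, 0, 112] 0 [ -4. -24. -26.  88.  -0.] 0.0 True
[-20, 0, 112] 15 [ -4.  -4.  -6. 103.   0.] 0.0 True
[-20, 0, 112] 25 [ -4.   9.   7. 114.   0.] 0.0 True
[-20, 0, 112] 32 [ -4.  18.  18. 121.   0.] 0.0 True
[-20, 0, 112] 40 [ -4.  29.  30. 131.   0.] 0.0 False
[-60, 0, 150] 0 [ -4. -30. -25.  95.  -0.] 0.0 True
[-60, 0, 150] 15 [ -4. -10.  -7. 108.   0.] 0.0 True
[-60, 0, 150] 25 [ -4.   3.   6. 117.   0.] 0.0 True
[-60, 0, 150] 32 [ -4.  12.  15. 124.   0.] 0.0 True
[-60, 0, 150] 40 [ -4.  23.  26. 133.   0.] 0.0 False
[-40, 0, 140] 0 [ -4. -27. -24.  92.   0.] 0.0 True
[-40, 0, 140] 15 [ -4.  -7.  -6. 106.   0.] 0.0 True
[-40, 0, 140] 25 [ -4.   6.   8. 116.   0.] 0.0 True
[-40, 0, 140] 32 [ -4.  15.  17. 124.   0.] 0.0 True
[-40, 0, 140] 40 [ -4.  26.  29. 133.   0.] 0.0 False
now t 54.6 [388.5 384.4 227.2] w 22.4
wp 0 13 rows; end err mm 0.0
  13x [0,0,-0.78,0,0,0]
wp 1 22 rows; end err mm 0.1
  2x [0.79,-0.02,0.02,0,0,-0.08]
  4x [0.79,0,0.02,0,0,-0.08]
  4x [0.79,0.02,0.02,0,0,-0.08]
  3x [0.79,0.04,0.02,0,0,-0.08]
  4x [0.79,0.06,0.01,0,0,-0.08]
  4x [0.78,0.08,0.01,0,0,-0.08]
  1x [0.78,0.1,0.01,0,0,-0.08]
wp 2 6 rows; end err mm 0.1
  6x [0,0,0.77,0,0,0]
```

Emit:
send_rows:
  series:
    - [0,0,-0.3,0,0,0]
    - [0,0,-0.6,0,0,0]
    - [0,0,-0.8,0,0,0]
    - [0,0,-0.8,0,0,0]
    - [0,0,-0.8,0,0,0]
    - [0,0,-0.8,0,0,0]
    - [0,0,-0.8,0,0,0]
    - [0,0,-0.8,0,0,0]

```text
t: 55.45
ee_pos: [387.6, 384.0, 340.0]
orientation: [-179.9, 0.0, -104.0]
wrist_force: [-0.5, -0.1, -2.5]
width: 22.3
grasp_force: 112.8
```

Emit:
send_rows:
  series:
    - [0,0,-0.8,0,0,0]
    - [0,0,-0.8,0,0,0]
    - [0,0,-0.8,0,0,0]
    - [0,0,-0.8,0,0,0]
    - [0,0,-0.8,0,0,0]
    - [0,0,-0.3,0,0,0]
    - [0,0,0,0,0,0]

```text
t: 56.15
ee_pos: [387.8, 384.2, 426.6]
orientation: [-179.8, 0.1, -104.0]
wrist_force: [-0.1, -0.3, -4.4]
width: 22.1
grasp_force: 113.0
```

```bash
cat > tray.py <<'E'
from tr import *
def traytilt():
    p,d,c=snap('top'); W=cloud(d,c); hsv=cv2.cvtColor(p,cv2.COLOR_RGB2HSV); o=manip.observe()
    Q=R.from_euler('xyz',o['orientation'],degrees=True); g=np.array(o['ee_pos'])+Q.apply([0,0,155])
    F=Q*(R.from_euler('z',-90,degrees=True)*R.from_euler('x',180,degrees=True)).inv()
    L=F.inv().apply(W.reshape(-1,3)-g).reshape(W.shape)+[-96.5,0,68]
    m=(np.abs(L[...,1])<50)&(L[...,0]>-70)&(L[...,0]<78)&(np.abs(L[...,2]-4)<40)&(hsv[...,1]<80)
    q=L[m]; k=np.linalg.lstsq(np.c_[q[:,0],q[:,1],np.ones(len(q))],q[:,2],rcond=None)[0]
    r=q[:,2]-np.c_[q[:,0],q[:,1],np.ones(len(q))]@k; q=q[np.abs(r)<8]; k=np.linalg.lstsq(np.c_[q[:,0],q[:,1],np.ones(len(q))],q[:,2],rcond=None)[0]
    e=(np.abs(L[...,1])<56)&(L[...,0]>-80)&(L[...,0]<100)&(L[...,2]>25)&(L[...,2]<60)&(hsv[...,1]>100)
    print('floor pix',len(q),'tilt in tool (deg) pitch %.1f roll %.1f z %.1f'%(np.degrees(np.arctan(-k[0])),np.degrees(np.arctan(k[1])),k[2]),'x max %.0f'%np.percentile(q[:,0],99),'empty pix',e.sum(), L[e].mean(0).round(0) if e.any() else '')
    return p
E
python3 - <<'E'
from tray import *
traytilt(); print(manip.observe()['wrist_force'],manip.observe()['orientation'])
plan([tip([-50,0,210],0),tip([-50,0,112],0)],rmax=.5,vmax=.8)
E
```

```text
floor pix 931 tilt in tool (deg) pitch 0.3 roll -0.2 z 1.0 x max 77 empty pix 481 [ 1. -3. 36.]
[-0.31317847 -0.45708843 -3.91174037] [-1.79872070e+02  7.23423550e-02 -1.03959173e+02]
now t 56.2 [387.7 384.2 425.5] w 22.2
wp 0 22 rows; end err mm 0.1
  3x [0.78,-0.04,-0.01,0,0,-0.08]
  4x [0.78,-0.02,-0.01,0,0,-0.08]
  3x [0.79,0,-0.01,0,0,-0.08]
  4x [0.78,0.02,-0.01,0,0,-0.09]
  3x [0.78,0.04,-0.01,0,0,-0.09]
  3x [0.78,0.06,0,-0.01,0,-0.08]
  2x [0.78,0.08,-0.01,0,0.01,-0.09]
wp 1 7 rows; end err mm 0.0
  7x [0,0,0.7,0,0,0]
```

Emit:
send_rows:
  series:
    - [0.3,-0.02,0,0,0,0]
    - [0.78,-0.04,0,0,0,-0.08]
    - [0.78,-0.04,0,0,0,-0.08]
    - [0.78,-0.02,0,0,0,-0.08]
    - [0.78,-0.02,0,0,0,-0.08]
    - [0.78,-0.02,0,0,0,-0.08]
    - [0.78,-0.02,0,0,0,-0.08]
    - [0.78,0,0,0,0,-0.08]

```text
t: 57.0
ee_pos: [365.0, 269.8, 424.2]
orientation: [-180.0, -0.1, -101.2]
wrist_force: [1.3, 0.8, -4.8]
width: 22.5
grasp_force: 113.0
```

Emit:
send_rows:
  series:
    - [0.78,0,0,0,0,-0.08]
    - [0.78,0,0,0,0,-0.08]
    - [0.78,0.02,0,0,0,-0.09]
    - [0.78,0.02,0,0,0,-0.09]
    - [0.78,0.02,0,0,0,-0.09]
    - [0.78,0.02,0,0,0,-0.09]
    - [0.78,0.04,0,0,0,-0.09]
    - [0.78,0.04,0,0,0,-0.09]

```text
t: 57.8
ee_pos: [340.7, 147.4, 424.1]
orientation: [-180.0, -0.0, -97.6]
wrist_force: [0.5, 0.6, -3.5]
width: 22.7
grasp_force: 113.0
```

Emit:
send_rows:
  series:
    - [0.78,0.04,0,0,0,-0.08]
    - [0.78,0.06,0,0,0,-0.08]
    - [0.78,0.06,0,0,0,-0.08]
    - [0.78,0.08,0,0,0,-0.08]
    - [0.78,0.08,0,0,0,-0.09]
    - [0.4,0.04,0,0,0,-0.08]
    - [0,0,0,0,0,0]

```text
t: 58.5
ee_pos: [323.5, 62.9, 424.3]
orientation: [-180.0, -0.0, -95.3]
wrist_force: [0.0, 0.3, -3.5]
width: 22.5
grasp_force: 113.0
```

```bash
python3 - <<'E'
from tray import *
traytilt()
L=[-45,0,112]
plan([tip([-45,0,130],0),tip(L,0)]+[tip(L,a) for a in range(3,31,3)],rmax=.7,vmax=.8)
E
```

```text
floor pix 1079 tilt in tool (deg) pitch 0.3 roll -0.1 z -0.5 x max 77 empty pix 454 [ 0. -2. 35.]
now t 58.5 [323.7  63.4 424.4] w 22.4
wp 0 5 rows; end err mm 0.0
  5x [0.18,-0.04,0.75,0,0,-0.02]
wp 1 2 rows; end err mm 0.1
  2x [0,0,0.45,0,0,0]
wp 2 1 rows; end err mm 0.1
  1x [0,-0.59,-0.45,-0.6,0.01,0]
wp 3 1 rows; end err mm 0.1
  1x [0,-0.58,-0.46,-0.6,0,0]
wp 4 1 rows; end err mm 0.1
  1x [0,-0.59,-0.45,-0.6,0,0]
wp 5 1 rows; end err mm 0.1
  1x [0,-0.58,-0.45,-0.6,0,0]
wp 6 1 rows; end err mm 0.1
  1x [0,-0.59,-0.46,-0.6,0,0]
wp 7 1 rows; end err mm 0.1
  1x [0,-0.58,-0.45,-0.6,0,0]
wp 8 1 rows; end err mm 0.1
  1x [0,-0.59,-0.45,-0.6,0,0]
wp 9 1 rows; end err mm 0.1
  1x [0,-0.58,-0.46,-0.6,0,0]
wp 10 1 rows; end err mm 0.1
  1x [0,-0.59,-0.45,-0.6,0,0]
wp 11 1 rows; end err mm 0.1
  1x [0,-0.58,-0.45,-0.6,0,0]
```

Emit:
send_rows:
  series:
    - [0.18,-0.04,0.75,0,0,-0.02]
    - [0.18,-0.04,0.75,0,0,-0.02]
    - [0.18,-0.04,0.75,0,0,-0.02]
    - [0.18,-0.04,0.75,0,0,-0.02]
    - [0.18,-0.04,0.75,0,0,-0.02]
    - [0,0,0.45,0,0,0]
    - [0,0,0.45,0,0,0]
    - [0,0,0,0,0,0]

```text
t: 59.35
ee_pos: [326.3, 45.9, 330.9]
orientation: [180.0, 0.0, -94.7]
wrist_force: [-0.1, -0.2, -4.0]
width: 22.7
grasp_force: 113.2
```

Emit:
send_rows:
  series:
    - [0,-0.59,-0.45,-0.6,0,0]
    - [0,-0.58,-0.46,-0.6,0,0]
    - [0,-0.59,-0.45,-0.6,0,0]
    - [0,-0.58,-0.45,-0.6,0,0]
    - [0,-0.59,-0.46,-0.6,0,0]
    - [0,-0.58,-0.45,-0.6,0,0]
    - [0,-0.59,-0.45,-0.6,0,0]
    - [0,-0.58,-0.46,-0.6,0,0]

```text
t: 60.15
ee_pos: [432.4, 37.2, 387.6]
orientation: [156.2, 0.0, -94.7]
wrist_force: [1.0, 0.1, -3.6]
width: 22.4
grasp_force: 113.9
```

Emit:
send_rows:
  series:
    - [0,-0.59,-0.45,-0.6,0,0]
    - [0,-0.58,-0.45,-0.6,0,0]
    - [0,0,0,0,0,0]
    - [0,0,0,0,0,0]
    - [0,0,0,0,0,0]
    - [0,0,0,0,0,0]
    - [0,0,0,0,0,0]
    - [0,0,0,0,0,0]

```text
t: 60.95
ee_pos: [459.2, 34.7, 393.1]
orientation: [150.2, 0.0, -94.7]
wrist_force: [0.2, -0.6, -3.3]
width: 22.2
grasp_force: 114.1
```

```bash
python3 - <<'E'
from tray import *
p=traytilt(); s,_,_=snap('side')
save('tip.png',np.hstack([cv2.resize(p[120:230,190:310],(480,440)),cv2.resize(s[150:240,190:290],(320,440))]))
E
```

```text
Traceback (most recent call last):
  File "tray.py", line 11, in traytilt
    print('floor pix',len(q),'tilt in tool (deg) pitch %.1f roll %.1f z %.1f'%(np.degrees(np.arctan(-k[0])),np.degrees(np.arctan(k[1])),k[2]),'x max %.0f'%np.percentile(q[:,0],99),'empty pix',e.sum(), L[e].mean(0).round(0) if e.any() else '')
                                                                                                                                                           ~~~~~~~~~~~~~^^^^^^^^^^^
IndexError: index -1 is out of bounds for axis 0 with size 0
```

```bash
python3 - <<'E'
from h import *
p,_,_=snap('top'); s,_,_=snap('side')
save('tip.png',np.hstack([cv2.resize(p[120:230,190:310],(480,440)),cv2.resize(s[140:250,190:290],(320,440))]))
E
```

```text
(no output)
```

View pics/tip.png

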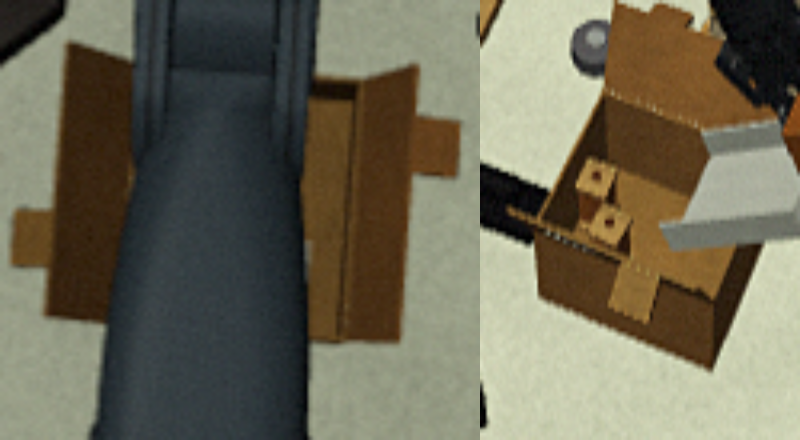

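The side view shows both empties inside the carton, at (597,178) and (608,222), and a bare tray. Now carry the tray back.

```bash
python3 - <<'E'
from tr import *
L=[-50,0,116]
plan([tip(L,0),tip([-55,0,210],0),(np.r_[H0,274],tdown(TY)),(np.r_[H0,90],tdown(TY))],rmax=.95,vmax=.95)
E
```

```text
now t 61.1 [459.5  34.6 392.9] w 22.5
wp 0 7 rows; end err mm 0.1
  1x [0,0.65,0.85,0.85,0,0]
  1x [0,0.72,0.8,0.85,0,0]
  1x [0.01,0.77,0.75,0.85,0,0]
  1x [0,0.83,0.69,0.85,0,0]
  1x [0.01,0.87,0.62,0.86,0,0.01]
  1x [0,0.92,0.55,0.85,0,0]
  1x [0.01,0.96,0.49,0.86,0.01,0.01]
wp 1 5 rows; end err mm 0.1
  5x [0,0.05,-0.94,0,0,0]
wp 2 19 rows; end err mm 0.1
  3x [-0.91,-0.11,0,0,0,0.09]
  2x [-0.91,-0.09,0,0,0,0.09]
  3x [-0.91,-0.07,0,0,0,0.09]
  3x [-0.91,-0.05,0,0,0,0.1]
  2x [-0.91,-0.03,0,0,0,0.09]
  3x [-0.91,-0.01,0,0,0,0.09]
  2x [-0.91,0.01,0,0,0,0.1]
  1x [-0.92,0.03,-0.01,0,0,0.1]
wp 3 10 rows; end err mm 0.1
  10x [0,0,0.92,0,0,0]
```

Emit:
send_rows:
  series:
    - [0,0.65,0.85,0.85,0,0]
    - [0,0.72,0.8,0.85,0,0]
    - [0,0.77,0.75,0.85,0,0]
    - [0,0.83,0.69,0.85,0,0]
    - [0,0.87,0.62,0.86,0,0]
    - [0,0.92,0.55,0.85,0,0]
    - [0,0.96,0.49,0.86,0,0]
    - [0,0,0,0,0,0]

```text
t: 61.9
ee_pos: [317.3, 46.5, 332.5]
orientation: [179.7, 0.0, -94.7]
wrist_force: [0.5, -0.2, -3.9]
width: 22.2
grasp_force: 114.4
```

Emit:
send_rows:
  series:
    - [0,0.05,-0.94,0,0,0]
    - [0,0.05,-0.94,0,0,0]
    - [0,0.05,-0.94,0,0,0]
    - [0,0.05,-0.94,0,0,0]
    - [0,0.05,-0.94,0,0,0]
    - [0,0,0,0,0,0]
    - [-0.91,-0.11,0,0,0,0.09]
    - [-0.91,-0.11,0,0,0,0.09]

```text
t: 62.7
ee_pos: [324.6, 82.5, 428.4]
orientation: [179.9, 0.0, -95.7]
wrist_force: [-0.2, -0.2, -2.9]
width: 22.2
grasp_force: 114.3
```

Emit:
send_rows:
  series:
    - [-0.91,-0.11,0,0,0,0.09]
    - [-0.91,-0.09,0,0,0,0.09]
    - [-0.91,-0.09,0,0,0,0.09]
    - [-0.91,-0.07,0,0,0,0.09]
    - [-0.91,-0.07,0,0,0,0.09]
    - [-0.91,-0.07,0,0,0,0.09]
    - [-0.91,-0.05,0,0,0,0.1]
    - [-0.91,-0.05,0,0,0,0.1]

```text
t: 63.5
ee_pos: [354.6, 226.3, 427.7]
orientation: [179.8, -0.0, -99.3]
wrist_force: [0.2, 0.2, -3.4]
width: 22.2
grasp_force: 114.3
```

Emit:
send_rows:
  series:
    - [-0.91,-0.05,0,0,0,0.1]
    - [-0.91,-0.03,0,0,0,0.09]
    - [-0.91,-0.03,0,0,0,0.09]
    - [-0.91,-0.01,0,0,0,0.09]
    - [-0.91,-0.01,0,0,0,0.09]
    - [-0.91,-0.01,0,0,0,0.09]
    - [-0.91,0.01,0,0,0,0.1]
    - [-0.91,0.02,0,0,0,0.1]

```text
t: 64.3
ee_pos: [384.4, 369.0, 427.2]
orientation: [179.8, -0.1, -103.1]
wrist_force: [0.6, -0.4, -2.6]
width: 22.8
grasp_force: 114.3
```

Emit:
send_rows:
  series:
    - [-0.91,0.03,0,0,0,0.1]
    - [0,0,0,0,0,0]

```text
t: 64.5
ee_pos: [388.1, 387.7, 426.6]
orientation: [179.8, -0.1, -103.5]
wrist_force: [0.6, -0.6, -3.5]
width: 22.4
grasp_force: 114.3
```

```bash
python3 - <<'E'
from tray import *
traytilt(); print(manip.observe()['orientation'])
plan([(np.r_[H0,100],tdown(TY)),(np.r_[H0,71],tdown(TY))],vmax=.95)
E
```

```text
floor pix 1490 tilt in tool (deg) pitch 0.1 roll -0.3 z -0.9 x max 77 empty pix 0 
[ 1.79831409e+02 -1.31256470e-01 -1.03497328e+02]
now t 64.5 [387.8 386.6 427. ] w 22.5
wp 0 10 rows; end err mm 0.1
  10x [0.01,0,0.86,0,0,0]
wp 1 2 rows; end err mm 0.1
  2x [0,0,0.72,0,0,0]
```

Emit:
send_rows:
  series:
    - [0,0,0.5,0,0,0]
    - [0,0,0.95,0,0,0]
    - [0,0,0.95,0,0,0]
    - [0,0,0.95,0,0,0]
    - [0,0,0.95,0,0,0]
    - [0,0,0.95,0,0,0]
    - [0,0,0.95,0,0,0]
    - [0,0,0.95,0,0,0]

```text
t: 65.35
ee_pos: [387.0, 384.7, 284.4]
orientation: [179.9, -0.0, -103.6]
wrist_force: [0.7, 0.6, -3.2]
width: 22.6
grasp_force: 114.4
```

Emit:
send_rows:
  series:
    - [0,0,0.95,0,0,0]
    - [0,0,0.95,0,0,0]
    - [0,0,0.5,0,0,0]
    - [0,0,0.15,0,0,0]
    - [0,0,0,0,0,0]

```text
t: 65.85
ee_pos: [387.2, 385.4, 234.7]
orientation: [179.9, -0.0, -103.6]
wrist_force: [0.3, -0.4, -2.5]
width: 22.6
grasp_force: 114.2
```

Emit:
send_rows:
  series:
    - [0,0,0.1,0,0,0]
    - [0,0,0.1,0,0,0]
    - [0,0,0,0,0,0]

```text
t: 66.15
ee_pos: [387.5, 386.0, 231.7]
orientation: [-180.0, 0.1, -103.6]
wrist_force: [0.2, 0.6, -3.1]
width: 22.4
grasp_force: 114.2
```

Emit:
send_rows:
  series:
    - [0,0,0.1,0,0,0]
    - [0,0,0.1,0,0,0]
    - [0,0,0,0,0,0]

```text
t: 66.45
ee_pos: [387.5, 386.0, 227.4]
orientation: [-180.0, 0.1, -103.6]
wrist_force: [-0.3, 0.2, -2.2]
width: 22.3
grasp_force: 114.5
```

Emit:
send_rows:
  series:
    - [0,0,0.05,0,0,0]
    - [0,0,0.05,0,0,0]
    - [0,0,0,0,0,0]

```text
t: 66.75
ee_pos: [387.5, 386.0, 227.2]
orientation: [-180.0, 0.1, -103.6]
wrist_force: [-2.4, -2.1, 6.7]
width: 22.3
grasp_force: 115.7
```

Emit:
send_rows:
  series:
    - [0,0,0,0,0,0]
    - [0,0,0,0,0,0]
    - [0,0,0,0,0,0]
    - [0,0,-1,0,0,0]
    - [0,0,-1,0,0,0]
    - [0,0,-1,0,0,0]
    - [0,0,-1,0,0,0]
    - [0,0,-1,0,0,0]
  grip: 50
  squeeze: 30

```text
t: 67.55
ee_pos: [387.3, 385.8, 325.7]
orientation: [180.0, 0.0, -103.6]
wrist_force: [0.4, -0.2, -0.1]
width: 49.9
grasp_force: 0.0
```

Emit:
send_rows:
  series:
    - [0,0,-1,0,0,0]
    - [0,0,-1,0,0,0]
    - [0,0,-1,0,0,0]
    - [0,0,-1,0,0,0]
    - [0,0,-1,0,0,0]
    - [0,0,0,0,0,0]

```text
t: 68.15
ee_pos: [387.8, 386.1, 428.4]
orientation: [-179.8, 0.3, -103.6]
wrist_force: [0.7, 0.3, 0.6]
width: 50.0
grasp_force: 0.0
```

The tray is down. Now fold the left flap in by pushing with closed fingers from outside, clear of its tab.

```bash
cat > cl.py <<'E'
from h import *
import sys
D=down(265.2); s=int(sys.argv[1]); W=[(185,278),(185,173),(90,173),(52,168),(30,143),(20,129),(20,200)]
a,b=int(sys.argv[2]),int(sys.argv[3])
plan([(c2w([s*40,s*y,z]),D) for y,z in W[a:b]],vmax=.8)
E
python3 cl.py 1 0 7
```

```text
now t 68.2 [387.8 386.1 428.4] w 50.0
wp 0 16 rows; end err mm 0.1
  2x [0.38,-0.79,-0.01,0,0,-0.11]
  3x [0.4,-0.78,-0.01,0,0,-0.11]
  2x [0.42,-0.77,-0.02,0,0.01,-0.11]
  3x [0.44,-0.76,-0.02,-0.01,0.01,-0.11]
  3x [0.46,-0.75,-0.01,0,0,-0.11]
  2x [0.48,-0.74,-0.01,-0.01,0.01,-0.11]
  1x [0.5,-0.72,-0.01,-0.01,0.01,-0.1]
wp 1 7 rows; end err mm 0.1
  7x [0,0,0.75,0,0,0]
wp 2 6 rows; end err mm 0.1
  6x [0.79,0,0,0,0,0]
wp 3 3 rows; end err mm 0.1
  3x [0.63,0,0.08,0,0,0]
wp 4 2 rows; end err mm 0.1
  2x [0.55,0,0.63,0,0,0]
wp 5 1 rows; end err mm 0.1
  1x [0.5,0,0.7,0,0,0]
wp 6 5 rows; end err mm 0.1
  5x [0,0,-0.71,0,0,0]
```

Emit:
send_rows:
  series:
    - [0.38,-0.79,0,0,0,-0.11]
    - [0.38,-0.79,0,0,0,-0.11]
    - [0.4,-0.78,0,0,0,-0.11]
    - [0.4,-0.78,0,0,0,-0.11]
    - [0.4,-0.78,0,0,0,-0.11]
    - [0.42,-0.77,0,0,0,-0.11]
    - [0.42,-0.77,0,0,0,-0.11]
    - [0.44,-0.76,0,0,0,-0.11]
  grip: 0

```text
t: 68.95
ee_pos: [496.7, 296.6, 423.2]
orientation: [179.9, -0.0, -99.1]
wrist_force: [0.6, 0.6, 0.4]
width: -0.1
grasp_force: 0.0
```

Emit:
send_rows:
  series:
    - [0.44,-0.76,0,0,0,-0.11]
    - [0.44,-0.76,0,0,0,-0.11]
    - [0.46,-0.75,0,0,0,-0.11]
    - [0.46,-0.75,0,0,0,-0.11]
    - [0.46,-0.75,0,0,0,-0.11]
    - [0.48,-0.74,0,0,0,-0.11]
    - [0.48,-0.74,0,0,0,-0.11]
    - [0.5,-0.72,0,0,0,-0.1]

```text
t: 69.75
ee_pos: [605.8, 207.8, 423.0]
orientation: [179.9, 0.0, -94.8]
wrist_force: [-0.3, -0.7, -0.1]
width: -0.0
grasp_force: 0.0
```

Emit:
send_rows:
  series:
    - [0,0,0,0,0,0]
    - [0,0,0.75,0,0,0]
    - [0,0,0.75,0,0,0]
    - [0,0,0.75,0,0,0]
    - [0,0,0.75,0,0,0]
    - [0,0,0.75,0,0,0]
    - [0,0,0.75,0,0,0]
    - [0,0,0.75,0,0,0]

```text
t: 70.55
ee_pos: [604.4, 209.0, 318.4]
orientation: [179.9, 0.0, -94.8]
wrist_force: [0.8, 0.5, -0.8]
width: 0.2
grasp_force: 0.0
```

```bash
python3 cl.py 1 1 4
```

```text
now t 70.5 [604.4 209.  318.4] w 0.2
wp 0 1 rows; end err mm 0.1
  1x [0.08,-0.02,-0.48,0.02,0.01,0]
wp 1 6 rows; end err mm 0.1
  6x [0.79,0,0,0,0,0]
wp 2 3 rows; end err mm 0.1
  3x [0.63,0,0.08,0,0,0]
```

Emit:
send_rows:
  series:
    - [0.08,0,-0.2,0,0,0]
    - [0.79,0,0,0,0,0]
    - [0.79,0,0,0,0,0]
    - [0.79,0,0,0,0,0]
    - [0.79,0,0,0,0,0]
    - [0.79,0,0,0,0,0]
    - [0.79,0,0,0,0,0]
    - [0,0,0,0,0,0]

```text
t: 71.35
ee_pos: [597.0, 109.6, 323.7]
orientation: [180.0, -0.1, -95.0]
wrist_force: [0.2, 0.6, -0.1]
width: -0.1
grasp_force: 0.0
```

Emit:
send_rows:
  series:
    - [0.63,0,0,0,0,0]
    - [0.63,0,0,0,0,0]
    - [0.63,0,0,0,0,0]
    - [0,0,0,0,0,0]

```text
t: 71.75
ee_pos: [593.9, 72.8, 323.8]
orientation: [180.0, -0.0, -94.9]
wrist_force: [0.8, 0.5, -0.3]
width: 0.1
grasp_force: 0.0
```

```bash
python3 cl.py 1 4 7
```

```text
now t 71.8 [593.9  72.8 323.8] w 0.1
wp 0 2 rows; end err mm 0.1
  2x [0.5,0.01,0.65,0,0,-0.01]
wp 1 1 rows; end err mm 0.1
  1x [0.5,0,0.7,0,0,0]
wp 2 5 rows; end err mm 0.1
  5x [0,0,-0.71,0,0,0]
```

Emit:
send_rows:
  series:
    - [0.5,0,0.65,0,0,0]
    - [0.5,0,0.65,0,0,0]
    - [0.5,0,0.65,0,0,0]
    - [0,0,0,0,0,0]
    - [0,0,0,0,0,0]

```text
t: 72.25
ee_pos: [590.9, 44.3, 283.3]
orientation: [179.8, 0.0, -94.9]
wrist_force: [-0.1, -0.8, 0.6]
width: 0.2
grasp_force: 0.0
```

```bash
python3 - <<'E'
from h import *
o=manip.observe(); print(o['ee_pos'],o['wrist_force'])
p,_,_=snap('side'); save('cl1.png',cv2.resize(p[120:260,160:340],(540,420)))
E
```

```text
[590.85770895  44.31475739 283.3248365 ] [-0.12394441 -0.77505493  0.64833442]
```

View pics/cl1.png

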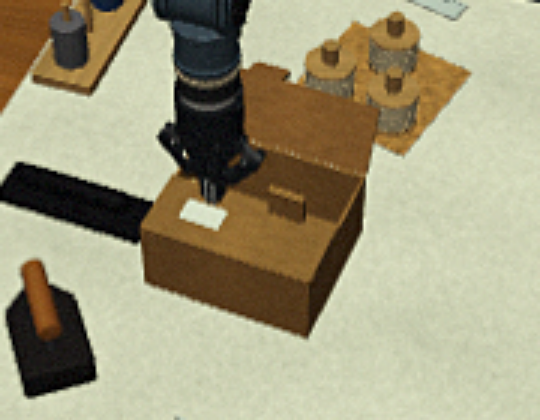

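The left flap is nearly level. The right one is next.

Emit:
send_rows:
  series:
    - [0,0,0.12,0,0,0]
    - [0,0,0,0,0,0]
    - [0,0,-1,0,0,0]
    - [0,0,-1,0,0,0]
    - [0,0,-1,0,0,0]
    - [0,0,-1,0,0,0]
    - [0,0,-1,0,0,0]
    - [0,0,-1,0,0,0]

```text
t: 73.1
ee_pos: [591.4, 45.0, 403.8]
orientation: [-180.0, 0.0, -94.8]
wrist_force: [0.1, 0.3, 0.2]
width: -0.1
grasp_force: 0.0
```

Emit:
send_rows:
  series:
    - [0,0,-1,0,0,0]
    - [0,0,-0.6,0,0,0]
    - [0,0,0,0,0,0]

```text
t: 73.4
ee_pos: [591.8, 44.9, 437.5]
orientation: [-179.7, 0.1, -94.8]
wrist_force: [-1.1, 1.0, 0.8]
width: 0.1
grasp_force: 0.0
```

```bash
python3 cl.py -1 0 4; python3 look.py
```

```text
now t 73.4 [591.8  44.9 437.5] w 0.1
wp 0 13 rows; end err mm 0.1
  13x [0.8,0.31,0.02,0,0,0]
wp 1 7 rows; end err mm 0.1
  7x [0,0,0.75,0,0,0]
wp 2 6 rows; end err mm 0.1
  6x [-0.79,0,0,0,0,0]
wp 3 3 rows; end err mm 0.1
  3x [-0.63,0,0.08,0,0,0]
carton cores []
bodies z 715.446264172992
mat cores [(np.int32(42), [545.9, -277.8, 88.4]), (np.int32(42), [479.3, -357.1, 89.0]), (np.int32(40), [453.7, -253.5, 88.8])]
flap 1 0 0 0
flap -1 882 144.09124999181606 181.2932876744936
```

Emit:
send_rows:
  series:
    - [0.8,0.31,0,0,0,0]
    - [0.8,0.31,0,0,0,0]
    - [0.8,0.31,0,0,0,0]
    - [0.8,0.31,0,0,0,0]
    - [0.8,0.31,0,0,0,0]
    - [0.8,0.31,0,0,0,0]
    - [0.8,0.31,0,0,0,0]
    - [0.8,0.31,0,0,0,0]

```text
t: 74.25
ee_pos: [530.3, -80.4, 434.4]
orientation: [180.0, 0.0, -94.9]
wrist_force: [-0.2, -0.3, 0.7]
width: -0.2
grasp_force: 0.0
```

Emit:
send_rows:
  series:
    - [0.8,0.31,0,0,0,0]
    - [0.8,0.31,0,0,0,0]
    - [0.8,0.31,0,0,0,0]
    - [0.8,0.31,0,0,0,0]
    - [0.8,0.31,0,0,0,0]
    - [0,0,0,0,0,0]
    - [0,0,0.75,0,0,0]
    - [0,0,0.75,0,0,0]

```text
t: 75.05
ee_pos: [493.5, -156.3, 404.7]
orientation: [-179.9, 0.0, -94.9]
wrist_force: [0.1, 0.6, -0.4]
width: -0.3
grasp_force: 0.0
```

Emit:
send_rows:
  series:
    - [0,0,0.75,0,0,0]
    - [0,0,0.75,0,0,0]
    - [0,0,0.75,0,0,0]
    - [0,0,0.75,0,0,0]
    - [0,0,0.7,0,0,0]
    - [0,0,0,0,0,0]

```text
t: 75.65
ee_pos: [492.9, -155.4, 327.6]
orientation: [179.7, 0.1, -94.8]
wrist_force: [0.6, 0.5, -0.2]
width: 0.1
grasp_force: 0.0
```

```bash
python3 cl.py -1 1 4
```

```text
now t 75.7 [ 492.9 -155.4  327.6] w 0.1
wp 0 1 rows; end err mm 0.1
  1x [-0.05,-0.06,-0.02,0.05,0.03,0]
wp 1 6 rows; end err mm 0.1
  6x [-0.79,0,0,0,0,0]
wp 2 3 rows; end err mm 0.1
  3x [-0.63,0,0.08,0,0,0]
```

Emit:
send_rows:
  series:
    - [-0.79,0,0,0,0,0]
    - [-0.79,0,0,0,0,0]
    - [-0.79,0,0,0,0,0]
    - [-0.79,0,0,0,0,0]
    - [-0.79,0,0,0,0,0]
    - [-0.79,0,0,0,0,0]
    - [0,0,0,0,0,0]

```text
t: 76.35
ee_pos: [501.9, -58.9, 331.7]
orientation: [-179.9, 0.1, -94.6]
wrist_force: [-0.0, -0.6, -0.5]
width: -0.0
grasp_force: 0.0
```

Emit:
send_rows:
  series:
    - [-0.63,0,0.08,0,0,0]
    - [-0.63,0,0.08,0,0,0]
    - [-0.63,0,0.08,0,0,0]
    - [0,0,0,0,0,0]

```text
t: 76.75
ee_pos: [504.7, -22.0, 325.2]
orientation: [179.9, 0.1, -94.7]
wrist_force: [-0.1, -0.3, 0.2]
width: 0.2
grasp_force: 0.0
```

```bash
python3 cl.py -1 4 7
```

```text
now t 76.8 [504.7 -22.  325.2] w 0.2
wp 0 2 rows; end err mm 0.1
  2x [-0.55,-0.01,0.68,0.01,0.01,0.01]
wp 1 1 rows; end err mm 0.1
  1x [-0.5,0,0.7,0,0,0]
wp 2 5 rows; end err mm 0.1
  5x [0,0,-0.71,0,0,0]
```

Emit:
send_rows:
  series:
    - [-0.52,0,0.67,0,0,0]
    - [-0.52,0,0.67,0,0,0]
    - [-0.5,0,0.67,0,0,0]
    - [0,0,0.1,0,0,0]
    - [0,0,0.1,0,0,0]
    - [0,0,0,0,0,0]

```text
t: 77.35
ee_pos: [507.2, 7.0, 281.0]
orientation: [179.9, 0.0, -94.8]
wrist_force: [-0.3, -0.1, 0.7]
width: -0.3
grasp_force: 0.0
```

Emit:
send_rows:
  series:
    - [0,0,-1,0,0,0]
    - [0,0,-1,0,0,0]
    - [0,0,-1,0,0,0]
    - [0,0,-1,0,0,0]
    - [0,0,-1,0,0,0]
    - [0,0,-1,0,0,0]
    - [0,0,-1,0,0,0]
    - [0,0,-1,0,0,0]

```text
t: 78.15
ee_pos: [507.4, 6.5, 443.0]
orientation: [-179.9, 0.0, -94.9]
wrist_force: [0.9, 0.0, -0.5]
width: 0.0
grasp_force: 0.0
```

Emit:
send_rows:
  series:
    - [0.5,1,0,0,0,0]
    - [0.5,1,0,0,0,0]
    - [0.5,1,0,0,0,0]
    - [0.5,1,0,0,0,0]
    - [0.5,1,0,0,0,0]
    - [0.5,1,0,0,0,0]
    - [0.5,1,0,0,0,0]
    - [0.5,1,0,0,0,0]

```text
t: 78.95
ee_pos: [340.3, -59.8, 442.2]
orientation: [-179.9, 0.0, -94.8]
wrist_force: [-0.2, -1.4, 0.3]
width: -0.3
grasp_force: 0.0
```

```bash
python3 look.py end.png; python3 - <<'E'
from h import *
print(manip.observe()['ee_pos'])
z=np.load('/tmp/t.npz'); p,W=z['p'],z['W']
L=Rc.inv().apply((W.reshape(-1,3)-CC)); L=L[np.isfinite(L[:,2])]
for s in(1,-1):
    y=L[:,1]*s; m=(np.abs(L[:,0])<95)&(y>12)&(y<84)&(L[:,2]>90)&(L[:,2]<135)
    k=np.polyfit(90-y[m],L[m,2],1); r=L[m,2]-np.polyval(k,90-y[m]); m2=np.abs(r)<8
    k=np.polyfit(90-y[m][m2],L[m][m2][:,2],1); print(s,m2.sum(),np.arctan(k[0]),k[1])
Z=W[...,2]; t=np.zeros(Z.shape,bool); t[155:240,115:190]=1; hsv=cv2.cvtColor(p,cv2.COLOR_RGB2HSV)
m=t&(Z>60)&(Z<100); print('handle',cv2.minAreaRect(W[m][:,:2].astype(np.float32)))
E
```

```text
carton cores []
bodies z 105.9795634859114
mat cores [(np.int32(41), [545.9, -278.1, 88.3]), (np.int32(41), [479.6, -357.6, 87.3]), (np.int32(41), [453.5, -253.3, 88.6])]
flap 1 0 0 0
flap -1 0 0 0
[338.17162632 -60.15588718 442.68675913]
1 1334 0.026280991957614852 104.93866655046543
-1 1342 0.02627640585377125 104.69026077201391
handle ((390.4623107910156, 386.7691650390625), (62.15547180175781, 24.205718994140625), 76.21047973632812)
```

View pics/end.png

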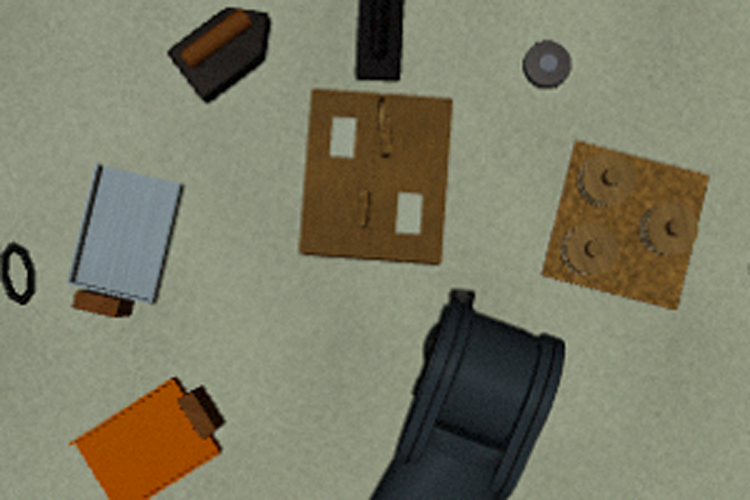

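The final picture shows both flaps shut (about 0.03 rad), the three spools on the mat, and the empty tray back on the table. Handing in.

```bash
python3 -c "
from rig import manip
print(manip.finish_job())"
```

```text
the job is handed in; nothing more can be done
None
```

The job is handed in, with no verdict returned: three full spools upright on the mat, both empties tipped into the carton, flaps shut at about 0.03 rad, tray set back down near its starting spot, and other objects not touched; one spool got displaced mid-run and needed a second grasp.

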